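# Snap the relay board into its rail carrier and hook the unit onto the rail

### The arm

A 7-joint arm with a two-finger parallel gripper is mounted at the origin on a cart in front of the work surface, level with it; the furniture and walls round the work are solid. World frame = base frame: x ahead of the robot, y to its left, z up, the work surface at z = 0. Lengths are in mm, angles in rad, forces in N, time in s.
With the tool pointing down it reaches from about 375 to 925 mm from the base axis. Payload 3.1 kg.
Tool frame: the origin (TCP) lies midway between the tips of the shut fingers; the grasp point (between the pads) lies 19 mm behind it (robot.tcp_to_grasp is the distance from the TCP to the grasp point, in mm); z points along the fingers, y is the direction in which the jaws open and shut (so a half turn about z gives the same grasp; the last joint's range is limited). The gripper opens to 85 mm and grips with 20 to 120 N. Pads are 22 mm wide; open, the fingers measure 114 mm over their backs; the gripper's body (76 mm by 85 mm) begins 54 mm behind the grasp point. The pads swing forward as they close: fully open they stand 13 mm farther back than shut.
Start: joints at [-1.316, 0.383, 0.044, 1.598, -0.018, 1.161, -0.05], TCP at [224.57, 609.976, 231.269] pointing down, gripper open.
Joint ranges: [-2.61, 2.61], [-0.41, 2.15], [-1.48, 1.57], [0, 2.5], [-1.57, 4.71], [0.05, 1.97], [-2.85, 2.85]. Speed limits (rad/s): [2.79, 2.79, 3.14, 3.14, 3.14, 3.14, 3.14].

### API

Orientations are given as a unit quaternion [w, x, y, z].
In Python, from rig import robot gives the robot as it stands.
- The arm moves only by the tool move_arm, never from a script. Its argument "deltas" is a list of rows, each an object of numbers: "x", "y", "z": the shift along the tool's x, y, z in units of 30 mm (1.0 is 30 mm); "ax", "ay", "az": the turn, a rotation vector about the tool's x, y, z in degrees; "grip": the finger opening in mm, from 0 to 85.4. In form: [{"x": .., "y": .., "z": .., "ax": .., "ay": .., "az": .., "grip": ..}, ...]. A call has 1 to 12 rows; each row is the pose to reach, as a shift and turn from the pose commanded when the call began, along the tool's axes at that moment; what a row does not reach only later rows make up. A row lasts 1/12 s, in which the tool goes at most 41.7 mm and 7.16 degrees, less where a joint would pass 70% of its speed; a pose out of reach is approached as far as the arm can. A call with a gripper value outside its range is refused whole. The fingers move at their own pace and stop on an object; "newtons" is the grip in N (left out, the last holds). Time passes only in rows, so rows that repeat a pose let the fingers close. It gives the time, the measured TCP pose, the force and the opening at its end, in the units of the state.
- robot.read_state(): the state, without advancing time (a new reading comes with each control period).
- robot.camera(name): name is "side" or "top" or "wrist"; returns a dict with "pixels" (384x512x3 uint8, red, green, blue), "fx", "fy", "cx", "cy" (pixels), "R" (3x3) and "t" (3): a world point X has camera coordinates R X + t. Camera axes: x right, y down, z forward; pixel columns grow to the right and rows downward; lengths in mm; the calibration is good to about 2 mm. A picture is of the moment at which its call begins. There is no depth.
- robot.hand_in(): hands the job in, once; it reports no verdict.
The state is a dict: "time_s": time; "q": joint angles; "dq": joint speeds; "tau": joint torques, N m; "eef_pos": TCP position; "tool_rot": TCP orientation; "contact_force": force on the tool from outside, world axes, zero at the start; "torque": the same for the moment, N m; "opening": finger opening in mm.
Only numpy, scipy, OpenCV 4.12 (cv2) and the standard library are available. Lean on these libraries where they do the work, as an engineer would, in place of code of your own. Each camera call takes 0.05 s, during which the arm holds its last target.

### The job

First press the relay board down into the snap-in carrier, as it lies on the mat, until both spring tabs have closed over the board's edges; then take board and carrier as one unit to the mounting plate. Lean the unit away from the robot by about 25 degrees, hook its fixed claw under the rail lip farthest from the robot, in the free stretch between the end stops, and swing the near side down until the orange sprung foot snaps under the near lip and the carrier sits flat on the rail. Let go, and leave the red screwdriver, side cutters and screw tin where they lie.

Things in the scene. Friction and masses are not known exactly. Their poses are not given: they have to be found in the camera images.
- circuit_board: Green relay board, 50 x 68 mm, on four short stand-offs, lying on the desk; 44 g. Origin: middle of the stand-offs' feet, z up. Its own x and y axes lie 12 degrees askew to its edges: use board for directions.
- board (a point): Origin of the relay board, square with its edges: x along the short side (-25 to +25 mm), y along the long side (-34 to +34 mm), z up. The board is 2 mm thick, underside 2.6 mm above this point; its parts rise to 15 mm. Grasp it by its long edges (x = -25 and +25 mm, jaws closing along x, fingertips just off the desk). Either way round fits the carrier.
- carrier: Light grey plastic board carrier for a 35 mm rail, 57 x 84 x 44 mm, about 0.16 kg. Origin: middle of its underside as it stands on the black mat (2.6 mm thick); x along the future rail, y across it, z up. Its base plate (z 12 to 15 mm) rests on top of the rail when fitted. Under the base: the fixed claw at y -25 to -15 mm, the orange sprung foot at y +15 to +46 mm.
- cheeks (a point): Point at (0, 0, 22) mm of the carrier, between its two ribbed gripping cheeks: outer faces at x = -26 and +26 mm, y -15 to +15 mm, carrier z 12 to 28 mm. Take carrier or unit here, jaws closing along x. When fitted, the rail runs on under the fingers, so the fingertips must stay above carrier z = 12 mm.
- board_seat (a point): Point at (0, 0, 30.4) mm of the carrier, where the board's origin comes when home, its long side along carrier y. The board then lies on four ledges (tops at carrier z 33 mm), between end stops at x = -26 and +26 mm (|y| 24 to 38 mm) and side walls at y = -35 and +35 mm, all with 2 mm lead-in slopes up to z 38 mm. Pressing home takes 5 to 15 N.
- claw (a point): Inner corner of the carrier's fixed claw, at (0, -18, 12) mm of the carrier: base plate's underside meets the claw's back wall. The lip's outer upper edge comes here when hooked. The claw's nose lies 4 mm below the base plate at the back wall, 5.5 mm at its tip, 3 mm further to +y: the lip enters with play while the carrier leans 20 to 30 degrees, foot side up.
- foot (a joint): Travel of the carrier's orange sprung foot, m: 0 closed, grows outwards (carrier +y) to 0.005; 2.7 N at 0, 900 N/m. Its sloped nose reaches in to y = 15.3 mm at carrier z 8.6 mm; pushed down on the near lip it gives way by 2 to 3 mm, then snaps under it. Pressing the near side of the carrier down takes 5 to 15 N.
- tab_claw_side (a joint): Angle, rad, of the dark grey spring tab in the carrier's side wall at -y: 0 closed, grows as it bends outwards. 16 mm wide, at x = 0. Its nose slopes from y = -35.8 mm at carrier z 44 mm down to its tip at y = -31.8 mm, z 36 mm: the board's edge pushes it outwards by about 0.1 rad, then it closes over the board.
- tab_foot_side (a joint): The same for the spring tab in the side wall at +y.
- mounting_plate: Bare metal mounting plate, 250 x 162 x 2 mm, fixed, lying on the black mat (2.6 mm thick). Origin: its underside, under the middle of the rail; x along the rail, y across it, towards the robot, z up. The fitted carrier has its axes along the plate's, its origin at y = 0, z = 5 mm. A wiring duct 40 mm high stands at y -92 to -62 mm.
- rail_free (a point): Point on top of the 240 mm long top-hat rail, middle of its free stretch, at (-20, 0, 17) mm of the plate. The stretch runs from plate x = -104 to +64 mm, between a grey end stop (33 mm high) and another one followed by five terminal blocks (47 mm high, x to 114 mm).
- far_lip (a point): Outer upper edge of the rail's lip farthest from the robot, at (-20, -17.5, 17) mm of the plate. The lips are 2.3 mm thick, 35 mm apart over their outer edges, and reach 5.5 mm beyond the webs that carry them.
- screwdriver_red: Small screwdriver with a red handle, 148 mm long, lying on the desk. A bystander. Origin on its underside.
- side_cutters: Small side cutters with red grips, 111 mm long, lying on the desk. A bystander. Origin on its underside.
- screw_tin: Round white tin with a red lid, 64 mm wide, 24 mm high. A bystander. Origin under its centre.
Not all that is in view belongs to the job. Leave any blue or turquoise look-alike of the carrier alone.

How it is judged:
By the outcome, as a careful person would: the job done as asked, in the order asked, and still so for the second after the job is handed in, with the robot touching nothing.
It also fails if it takes over 54 s, if anything falls off the work surface, if the arm or the gripper's body presses on something with over 40 N, if the wrist force passes 120 N, or if a joint passes its speed limit or range.

## Working session

There is one attempt and no reset: what is moved stays moved. The work goes in short steps, Python scripts to look and compute and a tool call to move; the robot and the scene stay as the last step left them, time stands still between calls to the robot, and variables do not carry over. Pictures are saved under pics/ and viewed, and the job is handed in when it is done.

Besides the shell and the picture viewer there is one more tool, called after "Request:" as name([rows], argument=value, ...), one row to a line, values as JSON. move_arm: Moves the arm, as the interface text tells. Its arguments: {"type":"object","properties":{"deltas":{"type":"array"},"newtons":{"type":"number"}},"required":["deltas"]}

```bash
ls; mkdir -p pics
cat > h.py <<'E'
import numpy as np, cv2, json
from rig import robot
from scipy.spatial.transform import Rotation as Ro
def snap(name,fn=None):
    c=robot.camera(name)
    c['R']=np.array(c['R']);c['t']=np.array(c['t'])
    if fn: cv2.imwrite('pics/'+fn,cv2.cvtColor(np.asarray(c['pixels']),cv2.COLOR_RGB2BGR))
    return c
def ray(c,u,v):
    d=c['R'].T@np.array([(u-c['cx'])/c['fx'],(v-c['cy'])/c['fy'],1.]); o=-c['R'].T@c['t']
    return o,d
def onz(c,u,v,z):
    o,d=ray(c,u,v); return o+d*(z-o[2])/d[2]
def proj(c,X):
    p=c['R']@np.asarray(X,float)+c['t']; return np.array([c['fx']*p[0]/p[2]+c['cx'],c['fy']*p[1]/p[2]+c['cy']])
def st():
    s=robot.read_state(); return s
E
python3 - <<'E'
from h import *
import pickle
for n in ['top','side','wrist']:
    c=snap(n,n+'0.png'); pickle.dump(c,open(n+'0.pkl','wb')); print(n,c['fx'],-c['R'].T@c['t'])
s=st(); print(s); print(Ro.from_quat(np.roll(s['tool_rot'],-1)).as_matrix().round(3)); print(robot.tcp_to_grasp)
E
```

```text
pics
top 391.2540148836952 [ 310.96617639   12.34929226 1290.09483823]
side 431.3160465125624 [ 521.147909   1040.00769649  953.21651468]
wrist 299.51939399659693 [158.8628241  634.11255804 372.89533485]
{'time_s': 0.15, 'q': array([-1.31583202,  0.38366665,  0.04385106,  1.59922169, -0.01792233,
        1.16120368, -0.04993467]), 'dq': array([-0.00081538, -0.00255604,  0.00235764, -0.003418  , -0.00105534,
        0.00065744,  0.00041858]), 'tau': array([ 1.67914437e-03, -4.34056306e+01,  1.02672625e+00, -2.49976051e+01,
        1.08216517e-02,  7.32697954e-03,  1.42999741e-05]), 'eef_pos': array([224.3085243 , 609.27489878, 230.15943183]), 'tool_rot': array([-1.40123645e-04,  1.75456067e-01,  9.84486698e-01, -1.04408420e-03]), 'contact_force': array([ 1.01491918, -0.40818566,  0.39296122]), 'torque': array([0.02221182, 0.04572974, 0.00115598]), 'opening': 85.344150309452}
[[-0.938  0.345 -0.001]
 [ 0.345  0.938 -0.002]
 [-0.    -0.002 -1.   ]]
18.700000000000003
```

View pics/top0.png

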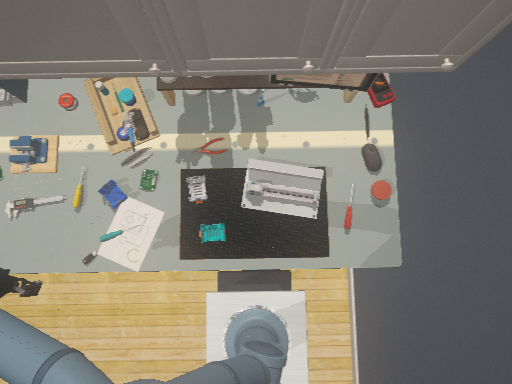

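View pics/side0.png

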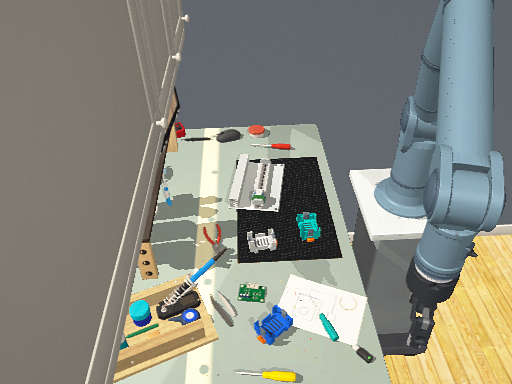

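View pics/wrist0.png

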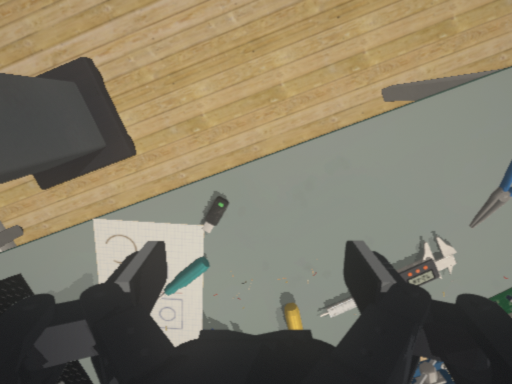

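Run:
```python
from h import *
import pickle
c=pickle.load(open('top0.pkl','rb'))
for n,u,v,z in [('board',149,180,4),('carrier',198,189,30),('plate',283,188,5),('decoy',213,233,30),('duct',285,168,45)]:
    print(n,onz(c,u,v,z).round(0))
im=cv2.cvtColor(c['pixels'],cv2.COLOR_RGB2BGR)
a=cv2.resize(im[165:215,130:230],None,fx=8,fy=8,interpolation=cv2.INTER_CUBIC)
cv2.imwrite('pics/t1.png',a)
a=cv2.resize(im[150:225,235:335],None,fx=8,fy=8,interpolation=cv2.INTER_CUBIC)
cv2.imwrite('pics/t2.png',a)
c=pickle.load(open('side0.pkl','rb'));im=cv2.cvtColor(c['pixels'],cv2.COLOR_RGB2BGR)
a=cv2.resize(im[145:305,220:330],None,fx=5,fy=5,interpolation=cv2.INTER_CUBIC)
cv2.imwrite('pics/s1.png',cv2.resize(a,None,fx=.75,fy=.75))
```

```text
board [518. 348.   4.]
carrier [481. 181.  30.]
plate [483. -97.   5.]
decoy [338. 133.  30.]
duct [ 543. -102.   45.]
```

View pics/t1.png

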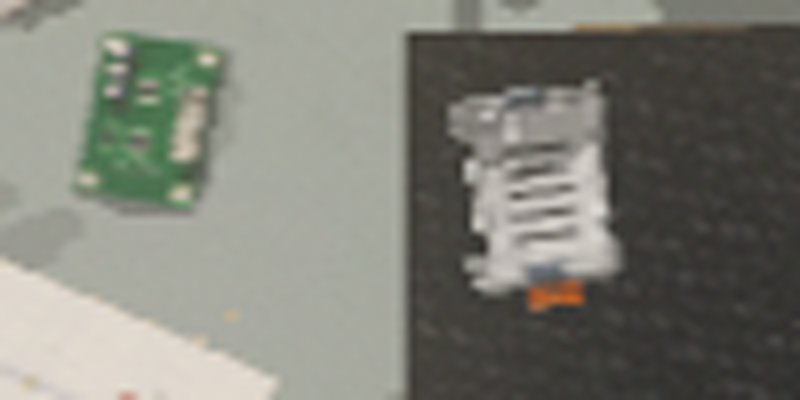

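View pics/t2.png

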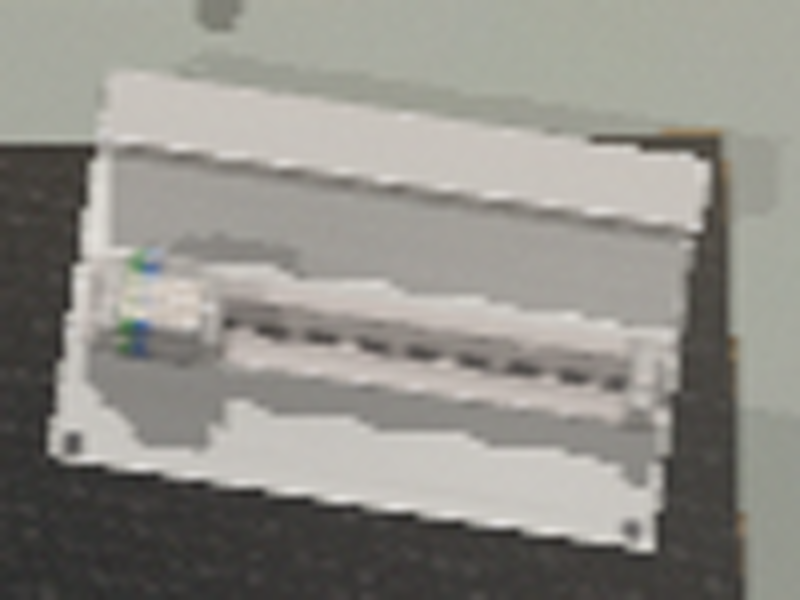

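View pics/s1.png

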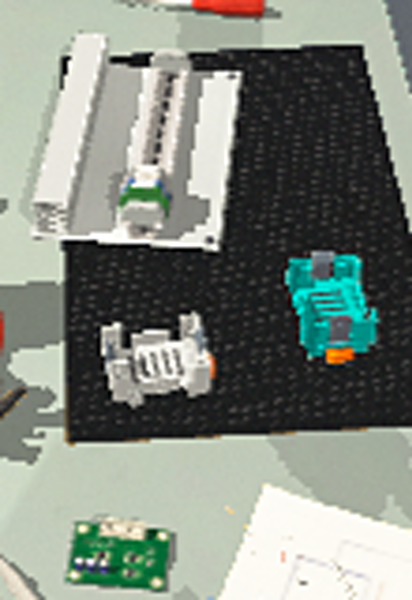

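Run:
```python
from h import *
import pickle
c=pickle.load(open('top0.pkl','rb'))
im=cv2.cvtColor(c['pixels'],cv2.COLOR_RGB2BGR);hsv=cv2.cvtColor(im,cv2.COLOR_BGR2HSV)
def rect(m,box,z):
    u0,v0,u1,v1=box; mm=np.zeros_like(m); mm[v0:v1,u0:u1]=m[v0:v1,u0:u1]
    cs,_=cv2.findContours(mm,cv2.RETR_EXTERNAL,cv2.CHAIN_APPROX_NONE)
    k=np.vstack([q for q in cs if cv2.contourArea(q)>3])[:,0]
    P=np.array([onz(c,u,v,z)[:2] for u,v in k]).astype(np.float32)
    r=cv2.minAreaRect(P); print(r); b=cv2.boxPoints(r); print(b.round(1).tolist())
g=((hsv[...,0]>45)&(hsv[...,0]<85)&(hsv[...,1]>90)).astype(np.uint8)
rect(g,(130,160,170,200),4.6)
w=((hsv[...,1]<40)&(hsv[...,2]>120)).astype(np.uint8)
rect(w,(184,170,216,206),33)
o=((hsv[...,0]<20)&(hsv[...,1]>150)).astype(np.uint8)
rect(o,(184,190,216,210),15)
for a in [(290,440),(300,448)]: pass
# plate holes / corners in t2 crop
f=lambda u,v,z:onz(c,235+(u+.5)/8-.5,150+(v+.5)/8-.5,z).round(1)
print('nearL',f(48,455,4.6),'nearR',f(655,550,4.6),'holes',f(72,443,4.6),f(631,528,4.6))
```

```text
((511.1173095703125, 345.9821472167969), (21.342052459716797, 5.840659141540527), 12.218755722045898)
[[500.1000061035156, 346.6000061035156], [501.29998779296875, 340.8999938964844], [522.2000122070312, 345.3999938964844], [520.9000244140625, 351.1000061035156]]
((484.04156494140625, 187.22430419921875), (80.7319564819336, 60.13627243041992), 5.596981048583984)
[[440.8999938964844, 213.1999969482422], [446.79998779296875, 153.39999389648438], [527.0999755859375, 161.1999969482422], [521.2999877929688, 221.10000610351562]]
((443.34454345703125, 179.68276977539062), (19.719722747802734, 6.57868766784668), 89.02052307128906)
[[439.8999938964844, 169.89999389648438], [446.5, 169.8000030517578], [446.79998779296875, 189.5], [440.20001220703125, 189.60000610351562]]
nearL [424.1  44.1   4.6] nearR [ 380.9 -204.     4.6] holes [428.9  34.1   4.6] [ 390.  -194.5    4.6]
```

Run:
```python
from h import *
import pickle
c=pickle.load(open('wrist0.pkl','rb')); s=st()
Rt=Ro.from_quat(np.roll(s['tool_rot'],-1)).as_matrix()
print('cam in tool', Rt.T@(-c['R'].T@c['t']-s['eef_pos'])); print('cam axes in tool (cols)',(Rt.T@c['R'].T).round(3)); print(c['fx'],c['fy'],c['cx'],c['cy'])
Rc=c['R']@Rt; pc=Rt.T@(-c['R'].T@c['t']-s['eef_pos'])
np.savez('wc.npz',Rc=Rc,pc=pc)
def cam(pos,yaw):
    # tool y at angle yaw, z down
    y=np.array([np.cos(yaw),np.sin(yaw),0]);z=np.array([0,0,-1.]);x=np.cross(y,z);T=np.c_[x,y,z]
    R=Rc@T.T; return dict(R=R,t=-R@(np.array(pos)+T@pc),fx=c['fx'],fy=c['fy'],cx=c['cx'],cy=c['cy']),T
for pos in [(500,250,230),(460,260,230),(520,265,260),(540,265,260)]:
    for yaw in [70,90]:
        k,T=cam(pos,np.radians(yaw)); print(pos,yaw,[proj(k,p).round(0).tolist() for p in [(515,348,4),(484,185,30),(483,-97,5)]])
print('tool yaw now',np.degrees(np.arctan2(Rt[1,1],Rt[0,1])))
```

```text
cam in tool [  69.98394478    0.39851014 -142.74339098]
cam axes in tool (cols) [[-0.001 -0.961 -0.278]
 [ 1.    -0.001  0.   ]
 [-0.    -0.278  0.961]]
299.51939399659693 299.51939399659693 254.99600650497726 191.33113005436525
(500, 250, 230) 70 [[334.0, 148.0], [198.0, 173.0], [7.0, 239.0]]
(500, 250, 230) 90 [[332.0, 175.0], [198.0, 154.0], [-28.0, 150.0]]
(460, 260, 230) 70 [[335.0, 180.0], [203.0, 207.0], [17.0, 266.0]]
(460, 260, 230) 90 [[322.0, 205.0], [191.0, 187.0], [-27.0, 181.0]]
(520, 265, 260) 70 [[313.0, 134.0], [185.0, 158.0], [7.0, 221.0]]
(520, 265, 260) 90 [[317.0, 155.0], [189.0, 134.0], [-23.0, 131.0]]
(540, 265, 260) 70 [[308.0, 119.0], [178.0, 142.0], [-1.0, 209.0]]
(540, 265, 260) 90 [[317.0, 140.0], [188.0, 117.0], [-27.0, 115.0]]
tool yaw now 69.78958431512093
```

Request:
move_arm([
  {"x":-10.9,"y":-7,"z":0.5,"az":-10,"grip":85},
  {"x":-10.9,"y":-7,"z":0.5,"az":-10,"grip":85},
  {"x":-10.9,"y":-7,"z":0.5,"az":-10,"grip":85},
  {"x":-10.9,"y":-7,"z":0.5,"az":-10,"grip":85},
  {"x":-10.9,"y":-7,"z":0.5,"az":-10,"grip":85},
  {"x":-10.9,"y":-7,"z":0.5,"az":-10,"grip":85},
  {"x":-10.9,"y":-7,"z":0.5,"az":-10,"grip":85},
  {"x":-10.9,"y":-7,"z":0.5,"az":-10,"grip":85},
  {"x":-10.9,"y":-7,"z":0.5,"az":-10,"grip":85},
  {"x":-10.9,"y":-7,"z":0.5,"az":-10,"grip":85},
  {"x":-10.9,"y":-7,"z":0.5,"az":-10,"grip":85},
  {"x":-10.9,"y":-7,"z":0.5,"az":-10,"grip":85},
])

```text
validation failed for argument at $.de...
```

Run:
```python
from h import *
import pickle
s=st(); print(s['time_s'],s['eef_pos'],s['q'].round(2),np.abs(s['dq']).max())
c=snap('wrist','w1.png'); pickle.dump((c,st()),open('w1.pkl','wb'))
im=cv2.imread('pics/w1.png'); cv2.imwrite('pics/w1b.png',cv2.resize(im[60:360],None,fx=1.55,fy=1.55,interpolation=cv2.INTER_CUBIC))
```

```text
0.15 [224.3085243  609.27489878 230.15943183] [-1.32  0.38  0.04  1.6  -0.02  1.16 -0.05] 0.003417995493812446
```

View pics/w1.png

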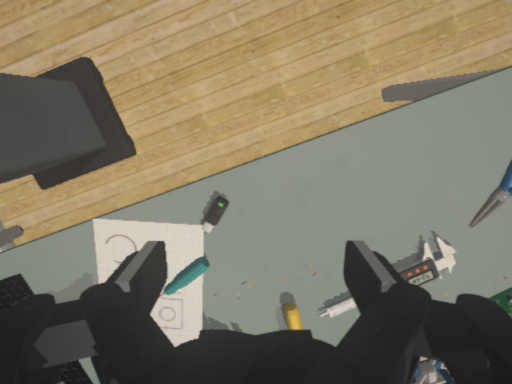

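Request:
move_arm([
  {"x":-1,"y":-0.64,"z":0,"ax":0,"ay":0,"az":-1,"grip":85},
])

```text
time_s: 0.28
eef_pos: [237.6, 587.3, 230.6]
tool_rot: [-0.003, 0.161, 0.987, 0.002]
contact_force: [-1.3, 1.8, 0.5]
opening: 85.2
```

Request:
move_arm([
  {"x":-9.9,"y":-6.4,"z":0.5,"ax":0,"ay":0,"az":-9,"grip":85},
  {"x":-9.9,"y":-6.4,"z":0.5,"ax":0,"ay":0,"az":-9,"grip":85},
  {"x":-9.9,"y":-6.4,"z":0.5,"ax":0,"ay":0,"az":-9,"grip":85},
  {"x":-9.9,"y":-6.4,"z":0.5,"ax":0,"ay":0,"az":-9,"grip":85},
  {"x":-9.9,"y":-6.4,"z":0.5,"ax":0,"ay":0,"az":-9,"grip":85},
  {"x":-9.9,"y":-6.4,"z":0.5,"ax":0,"ay":0,"az":-9,"grip":85},
  {"x":-9.9,"y":-6.4,"z":0.5,"ax":0,"ay":0,"az":-9,"grip":85},
  {"x":-9.9,"y":-6.4,"z":0.5,"ax":0,"ay":0,"az":-9,"grip":85},
  {"x":-9.9,"y":-6.4,"z":0.5,"ax":0,"ay":0,"az":-9,"grip":85},
  {"x":-9.9,"y":-6.4,"z":0.5,"ax":0,"ay":0,"az":-9,"grip":85},
])

```text
time_s: 1.12
eef_pos: [468.0, 294.8, 216.1]
tool_rot: [0.001, 0.095, 0.995, -0.002]
contact_force: [0.7, -0.6, 1.2]
opening: 84.8
```

Run:
```python
from h import *
import pickle
s=st(); print(s['time_s'],s['eef_pos'],s['q'].round(2),np.abs(s['dq']).max())
c=snap('wrist','w1c.png'); pickle.dump((c,st()),open('w1.pkl','wb'))
```

```text
1.1167 [467.97581959 294.82137993 216.13127607] [-0.84  0.22  0.22  1.86 -0.05  1.07  0.79] 0.08604247587644034
```

View pics/w1c.png

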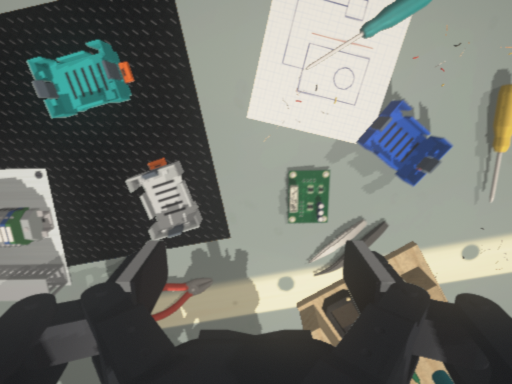

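```bash
cat >> h.py <<'E'
import pickle
def contour(c,m,box,z,fn=None,amin=20):
    u0,v0,u1,v1=box; mm=np.zeros(m.shape,np.uint8); mm[v0:v1,u0:u1]=m[v0:v1,u0:u1]
    mm=cv2.morphologyEx(mm,cv2.MORPH_CLOSE,np.ones((3,3),np.uint8))
    big=cv2.resize(mm*255,None,fx=4,fy=4,interpolation=cv2.INTER_LINEAR)
    cs,_=cv2.findContours((big>127).astype(np.uint8),cv2.RETR_EXTERNAL,cv2.CHAIN_APPROX_NONE)
    cs=[q for q in cs if cv2.contourArea(q)>amin*16]
    k=np.vstack(cs)[:,0]/4.-.375
    P=np.array([onz(c,u,v,z)[:2] for u,v in k]).astype(np.float32)
    return k,P,cv2.minAreaRect(P)
def hsvof(c): return cv2.cvtColor(cv2.cvtColor(np.asarray(c['pixels']),cv2.COLOR_RGB2BGR),cv2.COLOR_BGR2HSV)
E
python3 - <<'E'
from h import *
c,s=pickle.load(open('w1.pkl','rb')); h=hsvof(c)
im=cv2.imread('pics/w1c.png')
g=((h[...,0]>45)&(h[...,0]<85)&(h[...,1]>90)).astype(np.uint8)
k,P,r=contour(c,g,(270,150,345,240),4.6); print(r)
print(cv2.boxPoints(r))
w=((h[...,1]<40)&(h[...,2]>110)).astype(np.uint8)
k,P,r=contour(c,w,(115,150,210,242),33); print(r, cv2.boxPoints(r))
cv2.imwrite('pics/w1d.png',np.hstack([cv2.resize(im[140:250,110:220],None,fx=3.6,fy=3.6,interpolation=cv2.INTER_CUBIC),cv2.resize(im[140:250,255:365],None,fx=3.6,fy=3.6,interpolation=cv2.INTER_CUBIC)]))
E
```

```text
((519.655029296875, 352.1200256347656), (47.63593292236328, 65.7482681274414), 79.080322265625)
[[482.86423 334.96075]
 [547.42206 322.50586]
 [556.4458  369.2793 ]
 [491.888   381.7342 ]]
((486.92913818359375, 185.0684356689453), (82.37324523925781, 69.93793487548828), 7.764054298400879) [[441.396   214.15276]
 [450.84418 144.85597]
 [532.4623  155.98412]
 [523.0141  225.2809 ]]
```

View pics/w1d.png

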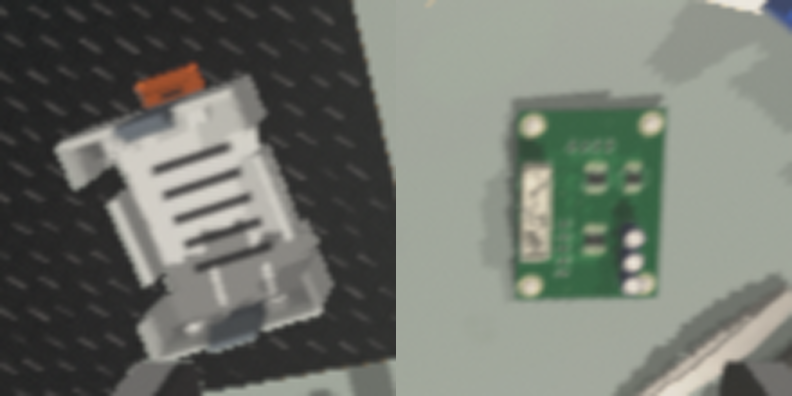

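```bash
cat >> h.py <<'E'
def Tyaw(yaw,lean=0):
    """tool y at yaw deg, z down; lean deg about tool y afterwards"""
    a=np.radians(yaw);y=np.array([np.cos(a),np.sin(a),0]);z=np.array([0,0,-1.]);x=np.cross(y,z)
    return np.c_[x,y,z]@Ro.from_rotvec([0,np.radians(lean),0]).as_matrix()
def Rnow(s=None):
    s=s or st(); return Ro.from_quat(np.roll(s['tool_rot'],-1)).as_matrix()
def delta(pos,T=None):
    s=st(); R=Rnow(s); d=R.T@(np.array(pos,float)-s['eef_pos'])/30
    rv=Ro.from_matrix(R.T@T).as_rotvec(degrees=True) if T is not None else np.zeros(3)
    print('d',d.round(3),'rot',rv.round(2)); return d,rv
E
python3 - <<'E'
from h import *
delta([519.7,352.1,60],Tyaw(79.1)); R=Rnow(); print(R.round(3))
E
```

```text
d [-1.437  2.096  5.202] rot [-0.07  0.03  0.23]
[[-0.983  0.185  0.   ]
 [ 0.185  0.983 -0.001]
 [-0.001 -0.001 -1.   ]]
```

Request:
move_arm([
  {"x":-1.44,"y":2.1,"z":3,"ax":0,"ay":0,"az":0.2,"grip":66},
  {"x":-1.44,"y":2.1,"z":5.2,"ax":0,"ay":0,"az":0.2,"grip":66},
  {"x":-1.44,"y":2.1,"z":5.2,"ax":0,"ay":0,"az":0.2,"grip":66},
  {"x":-1.44,"y":2.1,"z":5.2,"ax":0,"ay":0,"az":0.2,"grip":66},
  {"x":-1.44,"y":2.1,"z":5.2,"ax":0,"ay":0,"az":0.2,"grip":66},
  {"x":-1.44,"y":2.1,"z":5.2,"ax":0,"ay":0,"az":0.2,"grip":66},
  {"x":-1.44,"y":2.1,"z":5.2,"ax":0,"ay":0,"az":0.2,"grip":66},
])

```text
time_s: 1.75
eef_pos: [516.2, 358.0, 60.5]
tool_rot: [-0.0, 0.09, 0.996, -0.0]
contact_force: [0.6, -0.1, 0.1]
opening: 66.0
```

Run:
```python
from h import *
s=st(); print(s['time_s'],s['eef_pos'],s['opening'],s['contact_force'])
c=snap('wrist','w2.png'); pickle.dump((c,st()),open('w2.pkl','wb'))
h=hsvof(c)
g=((h[...,0]>45)&(h[...,0]<85)&(h[...,1]>90)).astype(np.uint8)
k,P,r=contour(c,g,(100,100,400,384),4.6); print(r)
```

```text
1.75 [516.15687769 357.95991837  60.53989626] 66.01908921445549 [ 0.55989063 -0.09521356  0.09605396]
((520.6045532226562, 351.074462890625), (49.05662155151367, 66.8287582397461), 79.64237976074219)
```

View pics/w2.png

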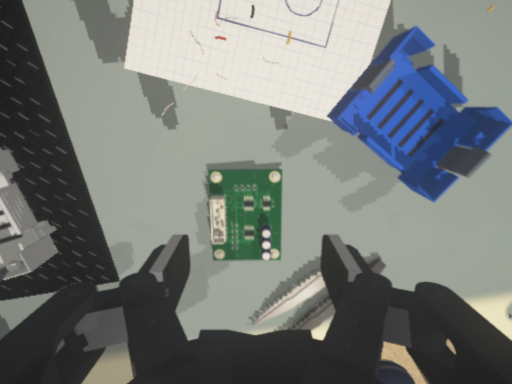

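Run:
```python
from h import *
c,s=pickle.load(open('w2.pkl','rb')); R=Rnow(s); p=s['eef_pos']
for dz in (0,-5,-10,-19): print(dz,[proj(c,p+R@np.array([0,y,dz])).round(1).tolist() for y in (-33,0,33)])
print('yaw',np.degrees(np.arctan2(R[1,1],R[0,1])))
im=cv2.imread('pics/w2.png'); cv2.imwrite('pics/w2b.png',cv2.resize(im[200:330,120:390],None,fx=2.9,fy=2.9,interpolation=cv2.INTER_CUBIC))
delta([520.6,351.1,12],Tyaw(79.5))
```

```text
0 [[191.4, 247.6], [255.0, 247.7], [318.6, 247.7]]
-5 [[189.3, 252.1], [254.9, 252.2], [320.6, 252.3]]
-10 [[187.1, 257.0], [254.9, 257.1], [322.8, 257.1]]
-19 [[182.8, 266.5], [254.9, 266.6], [327.0, 266.7]]
yaw 79.64201695458088
d [-0.142 -0.216  1.677] rot [0.13 0.08 0.14]
```

View pics/w2b.png

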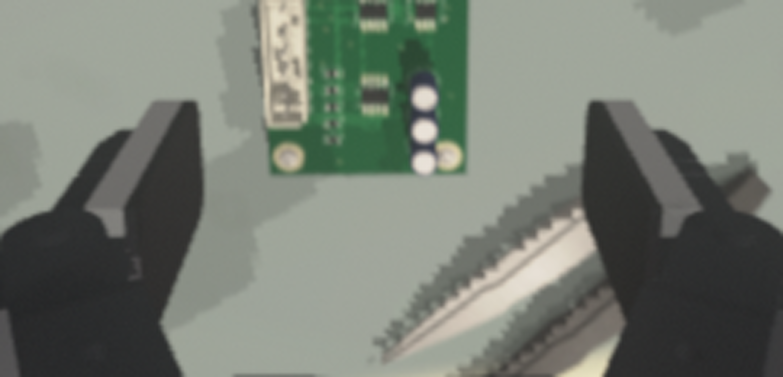

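Run:
```python
from h import *
c,s=pickle.load(open('w2.pkl','rb')); R=Rnow(s); p=s['eef_pos']
for dz in (0,-3,-6,-9,-12): print(dz,[proj(c,p+R@np.array([11,y,dz])).round(1).tolist() for y in (-33,33)])
```

```text
0 [[190.1, 227.9], [319.9, 228.1]]
-3 [[188.8, 230.3], [321.1, 230.4]]
-6 [[187.5, 232.8], [322.4, 232.9]]
-9 [[186.2, 235.3], [323.7, 235.4]]
-12 [[184.7, 238.0], [325.1, 238.1]]
```

Request:
move_arm([
  {"x":-0.14,"y":-0.22,"z":0.9,"ax":0,"ay":0,"az":0,"grip":60},
  {"x":-0.14,"y":-0.22,"z":1.7,"ax":0,"ay":0,"az":0,"grip":60},
  {"x":-0.14,"y":-0.22,"z":1.7,"ax":0,"ay":0,"az":0,"grip":60},
  {"x":-0.14,"y":-0.22,"z":2.0,"ax":0,"ay":0,"az":0,"grip":58},
  {"x":-0.14,"y":-0.22,"z":2.1,"ax":0,"ay":0,"az":0,"grip":58},
  {"x":-0.14,"y":-0.22,"z":2.1,"ax":0,"ay":0,"az":0,"grip":58},
], newtons=60)

```text
time_s: 2.3
eef_pos: [520.6, 350.6, -1.2]
tool_rot: [0.001, 0.091, 0.996, 0.001]
contact_force: [0.0, 0.7, 0.0]
opening: 57.9
```

Run:
```python
from h import *
s=st(); print(s['time_s'],s['eef_pos'],s['opening'],s['contact_force'])
c=snap('wrist','w3.png'); pickle.dump((c,st()),open('w3.pkl','wb'))
delta([520.6,351.1,-2.5],Tyaw(79.5))
im=cv2.imread('pics/w3.png'); cv2.imwrite('pics/w3b.png',cv2.resize(im[150:350,120:390],None,fx=2.9,fy=2.9,interpolation=cv2.INTER_CUBIC))
```

```text
2.3 [520.57021974 350.58958056  -1.18761074] 57.90122083524551 [0.0304379  0.68442549 0.02078561]
d [0.006 0.013 0.047] rot [0.12 0.08 0.11]
```

View pics/w3b.png

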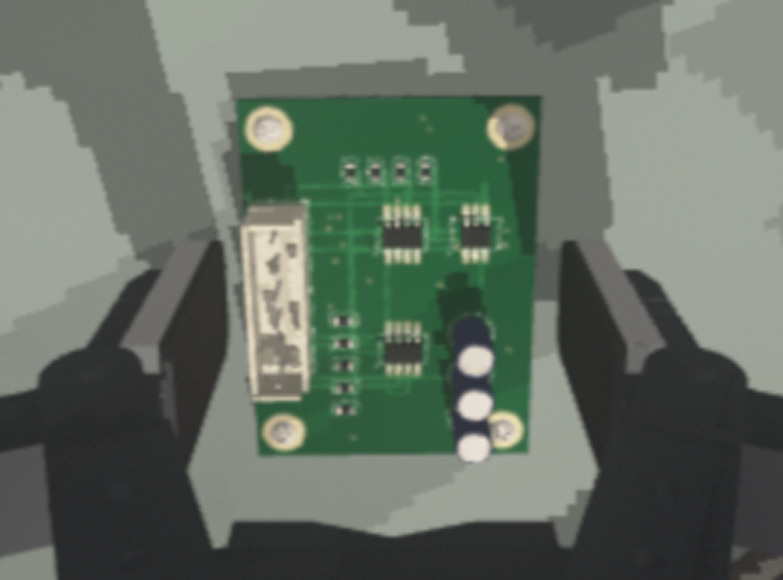

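Request:
move_arm([
  {"x":0,"y":0,"z":0.06,"ax":0,"ay":0,"az":0,"grip":52},
  {"x":0,"y":0,"z":0.06,"ax":0,"ay":0,"az":0,"grip":44},
  {"x":0,"y":0,"z":0.06,"ax":0,"ay":0,"az":0,"grip":44},
  {"x":0,"y":0,"z":0.06,"ax":0,"ay":0,"az":0,"grip":44},
  {"x":0,"y":0,"z":0.06,"ax":0,"ay":0,"az":0,"grip":44},
], newtons=60)

```text
time_s: 2.77
eef_pos: [521.3, 350.1, -2.2]
tool_rot: [0.001, 0.091, 0.996, 0.001]
contact_force: [-2.1, -2.1, 7.2]
opening: 46.7
```

Run:
```python
from h import *
s=st(); print(s['time_s'],s['eef_pos'],s['opening'],s['contact_force'])
c=snap('wrist','w4.png'); pickle.dump((c,st()),open('w4.pkl','wb'))
h=hsvof(c)
g=((h[...,0]>45)&(h[...,0]<85)&(h[...,1]>90)).astype(np.uint8)
k,P,r=contour(c,g,(100,100,400,384),4.6); print(r)
im=cv2.imread('pics/w4.png'); cv2.imwrite('pics/w4b.png',cv2.resize(im[150:350,120:390],None,fx=2.9,fy=2.9,interpolation=cv2.INTER_CUBIC))
R=Rnow(); print('yaw',np.degrees(np.arctan2(R[1,1],R[0,1])))
```

```text
2.7667 [521.27901901 350.09148362  -2.15207434] 46.66265510895934 [-2.12903699 -2.07901574  7.21715924]
((520.565185546875, 350.7030029296875), (49.58135223388672, 68.01029968261719), 80.29669952392578)
yaw 79.57184526261558
```

View pics/w4b.png

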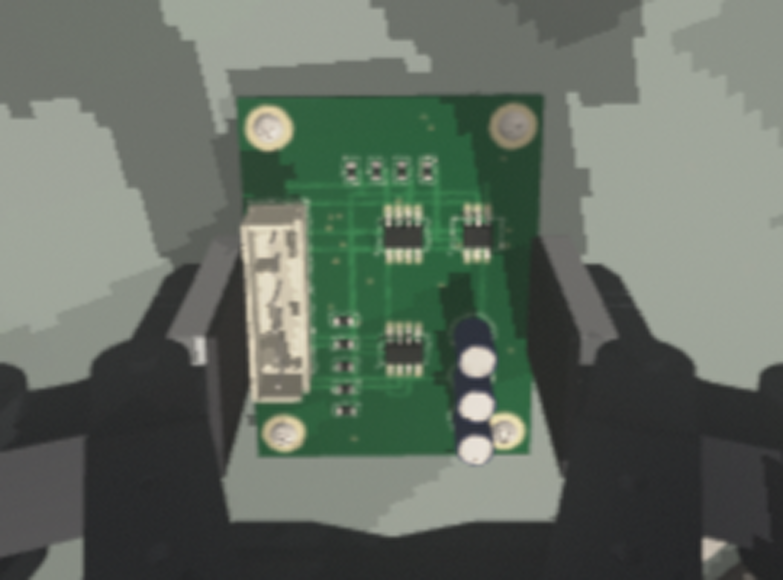

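Request:
move_arm([
  {"x":0,"y":0,"z":-0.1,"ax":0,"ay":0,"az":0,"grip":44},
  {"x":0,"y":0,"z":-0.8,"ax":0,"ay":0,"az":0,"grip":44},
  {"x":0,"y":0,"z":-2,"ax":0,"ay":0,"az":0,"grip":44},
  {"x":0,"y":0,"z":-3,"ax":0,"ay":0,"az":0,"grip":44},
  {"x":0,"y":0,"z":-3,"ax":0,"ay":0,"az":0,"grip":44},
], newtons=60)

```text
time_s: 3.23
eef_pos: [525.0, 353.0, 93.2]
tool_rot: [0.005, 0.091, 0.996, 0.005]
contact_force: [1.3, 1.2, 0.8]
opening: 46.9
```

Run:
```python
from h import *
s=st(); print(s['time_s'],s['eef_pos'],s['opening'],s['contact_force'])
c=snap('wrist','w5.png'); pickle.dump((c,st()),open('w5.pkl','wb'))
im=cv2.imread('pics/w5.png'); cv2.imwrite('pics/w5b.png',cv2.resize(im[100:350],None,fx=1.5,fy=1.5,interpolation=cv2.INTER_CUBIC))
R=Rnow(); print('yaw',np.degrees(np.arctan2(R[1,1],R[0,1])))
delta([462,200,130],Tyaw(97.8))
```

```text
3.2333 [525.02016773 352.99262521  93.15192309] 46.901655431798204 [1.25911447 1.24177902 0.80670182]
yaw 79.58489322187535
d [ 1.09  -5.345 -1.366] rot [  0.38   0.45 -18.22]
```

View pics/w5b.png

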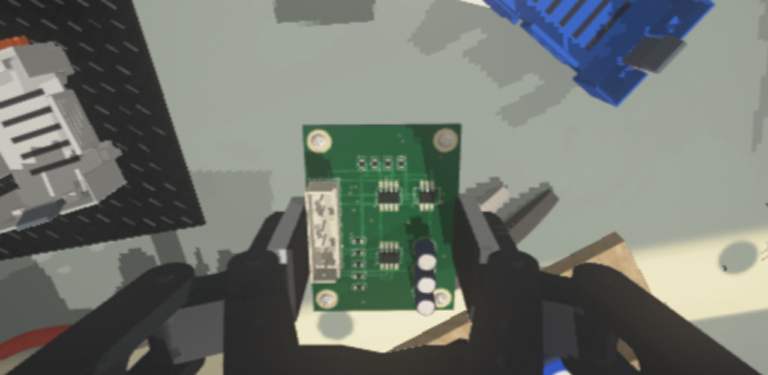

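Run:
```python
from h import *
w=np.load('wc.npz'); C=np.array([487,185,30])
T=Tyaw(97.8)
for off in [60,80,100]:
  for z in (100,140):
    p=np.array([487,185,z])-T[:,0]*off
    p[2]=z
    R=w['Rc']@T.T; k=dict(R=R,t=-R@(p+T@w['pc']),fx=299.5,fy=299.5,cx=255,cy=191.3)
    print(off,z,p.round(0),proj(k,C).round(0),proj(k,C-T[:,0]*42).round(0),proj(k,C+T[:,0]*42).round(0))
delta(np.array([487,185,130])-T[:,0]*90,T)
```

```text
60 100 [546. 193. 100.] [254. 120.] [254. 179.] [254.  54.]
60 140 [546. 193. 140.] [254. 117.] [254. 168.] [254.  62.]
80 100 [566. 196. 100.] [254.  89.] [254. 152.] [254.  19.]
80 140 [566. 196. 140.] [254.  92.] [254. 144.] [254.  34.]
100 100 [586. 199. 100.] [254.  57.] [254. 123.] [254. -17.]
100 140 [586. 199. 140.] [254.  65.] [254. 120.] [254.   4.]
d [-2.67  -4.749 -1.336] rot [  0.38   0.45 -18.22]
```

Request:
move_arm([
  {"x":-2.2,"y":-4.75,"z":-0.95,"ax":0.4,"ay":0.45,"az":-18.2,"grip":44},
  {"x":-2.2,"y":-4.75,"z":-0.95,"ax":0.4,"ay":0.45,"az":-18.2,"grip":44},
  {"x":-2.2,"y":-4.75,"z":-0.95,"ax":0.4,"ay":0.45,"az":-18.2,"grip":44},
  {"x":-2.2,"y":-4.75,"z":-0.95,"ax":0.4,"ay":0.45,"az":-18.2,"grip":44},
  {"x":-2.2,"y":-4.75,"z":-0.95,"ax":0.4,"ay":0.45,"az":-18.2,"grip":44},
  {"x":-2.2,"y":-4.75,"z":-0.95,"ax":0.4,"ay":0.45,"az":-18.2,"grip":44},
  {"x":-2.2,"y":-4.75,"z":-0.95,"ax":0.4,"ay":0.45,"az":-18.2,"grip":44},
], newtons=60)

```text
time_s: 3.87
eef_pos: [558.3, 197.6, 113.1]
tool_rot: [-0.005, -0.068, 0.998, -0.003]
contact_force: [-0.5, 1.2, 0.1]
opening: 46.5
```

Run:
```python
from h import *
s=st(); print(s['time_s'],s['eef_pos'],s['opening'],s['contact_force'],s['q'].round(2))
c=snap('wrist','w6.png'); pickle.dump((c,st()),open('w6.pkl','wb'))
im=cv2.imread('pics/w6.png'); cv2.imwrite('pics/w6b.png',cv2.resize(im[20:200,140:380],None,fx=3.3,fy=3.3,interpolation=cv2.INTER_CUBIC))
R=Rnow(); print('yaw',np.degrees(np.arctan2(R[1,1],R[0,1])))
```

```text
3.8667 [558.31908617 197.56977884 113.07059185] 46.47031665976451 [-0.52416531  1.16478913  0.14693348] [-0.55  0.41  0.17  1.83 -0.08  0.91  1.36]
yaw 97.8841496642978
```

View pics/w6b.png

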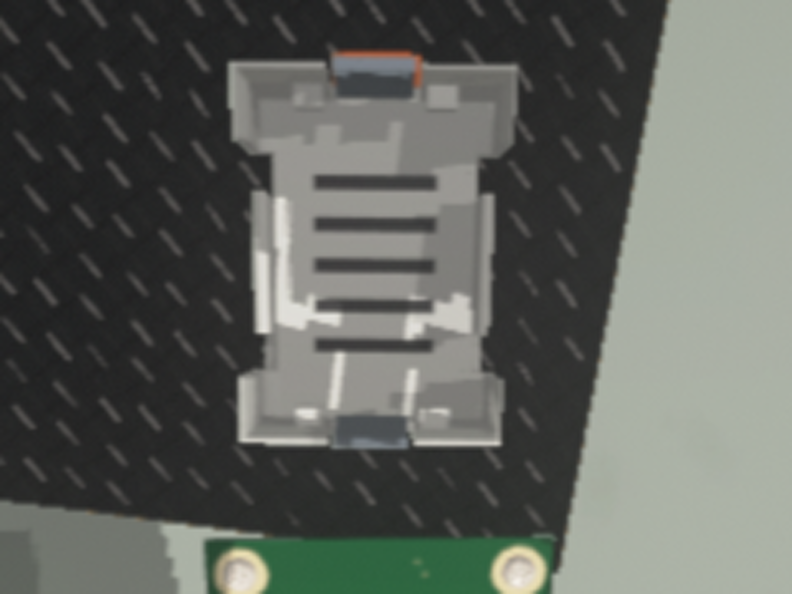

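View pics/w6.png

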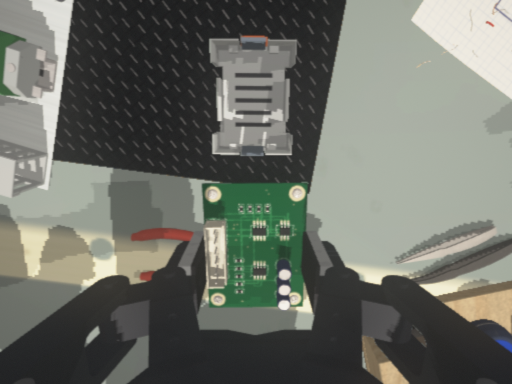

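Run:
```python
from h import *
c,s=pickle.load(open('w6.pkl','rb'))
f=lambda u,v,z=40.6:onz(c,140+(u+.5)/3.3-.5,20+(v+.5)/3.3-.5,z)[:2]
A,B,D,E_=[f(*p) for p in [(229,62),(517,66),(238,443),(501,446)]]  # footside left,right; claw-side left,right
print(A,B,D,E_)
print('w',np.linalg.norm(A-B),np.linalg.norm(D-E_),'l',np.linalg.norm(A-D),np.linalg.norm(B-E_))
ctr=(A+B+D+E_)/4; print('ctr',ctr)
yx=lambda v:np.degrees(np.arctan2(v[1],v[0]))
print('yaw from widths',yx(B-A),yx(E_-D),'long',yx((A+B)/2-(D+E_)/2)-90)
# slots ends at base top z 15+2.6
for a,b in [((314,183),(437,183)),((316,347),(433,347))]:
    p,q=f(*a,17.6),f(*b,17.6); print('slot',(p+q)/2,yx(q-p),np.linalg.norm(p-q))
# board in hand on plane z of board top = TCPz+6.75
h=hsvof(c); g=((h[...,0]>45)&(h[...,0]<85)&(h[...,1]>90)).astype(np.uint8)
k,P,r=contour(c,g,(190,165,330,320),s['eef_pos'][2]+6.75); print(r)
R=Rnow(s); print(R.round(4)); d=np.r_[np.array(r[0])-s['eef_pos'][:2],0]; print('board offset in tool',R.T@d)
```

```text
[451.00922553 152.5070644 ] [444.09777564 209.35852642] [526.472035   161.56669727] [519.34511787 218.83010384]
w 57.270034692560905 57.705204968902 l 76.00468775979809 75.84110554878986
ctr [485.23103851 185.56559798]
yaw from widths 96.93145182400826 97.09446542751466 long -262.99013876515335
slot [467.21897721 183.84288822] 97.6828729641956 27.876936937324345
slot [503.26260461 188.43289957] 97.72403025775853 27.66846196190319
((557.5695190429688, 197.85963439941406), (67.7371826171875, 49.615478515625), 8.009625434875488)
[[-0.9905 -0.1372 -0.01  ]
 [-0.1371  0.9905 -0.0063]
 [ 0.0108 -0.0049 -0.9999]]
board offset in tool [ 0.48188682 -1.04310217  0.01032756]
```

Run:
```python
from h import *
delta([485.8,185.4,58],Tyaw(97.0))
```

```text
d [ 2.423 -0.109  1.86 ] rot [-0.29 -0.62  0.88]
```

Request:
move_arm([
  {"x":1.2,"y":-0.05,"z":0.3,"ax":-0.3,"ay":-0.6,"az":0.9,"grip":44},
  {"x":2.42,"y":-0.11,"z":1,"ax":-0.3,"ay":-0.6,"az":0.9,"grip":44},
  {"x":2.42,"y":-0.11,"z":1.86,"ax":-0.3,"ay":-0.6,"az":0.9,"grip":44},
  {"x":2.42,"y":-0.11,"z":1.86,"ax":-0.3,"ay":-0.6,"az":0.9,"grip":44},
  {"x":2.42,"y":-0.11,"z":1.86,"ax":-0.3,"ay":-0.6,"az":0.9,"grip":44},
  {"x":2.42,"y":-0.11,"z":1.86,"ax":-0.3,"ay":-0.6,"az":0.9,"grip":44},
], newtons=80)

```text
time_s: 4.42
eef_pos: [489.2, 186.3, 60.1]
tool_rot: [0.003, -0.061, 0.998, 0.001]
contact_force: [0.5, 0.4, 0.7]
opening: 45.4
```

Run:
```python
from h import *
s=st(); print(s['time_s'],s['eef_pos'],s['opening'],s['contact_force'])
c=snap('wrist','w7.png'); pickle.dump((c,st()),open('w7.pkl','wb'))
im=cv2.imread('pics/w7.png'); cv2.imwrite('pics/w7b.png',cv2.resize(im[100:320,120:390],None,fx=2.6,fy=2.6,interpolation=cv2.INTER_CUBIC))
R=Rnow(); print('yaw',np.degrees(np.arctan2(R[1,1],R[0,1])))
d=delta([485.8,185.4,46],Tyaw(97.0))
```

```text
4.4167 [489.22772196 186.2849483   60.06218616] 45.408054157583045 [0.54189137 0.40698574 0.72842285]
yaw 96.96800055321283
d [ 0.15  -0.01   0.489] rot [ 0.07  0.37 -0.03]
```

View pics/w7b.png

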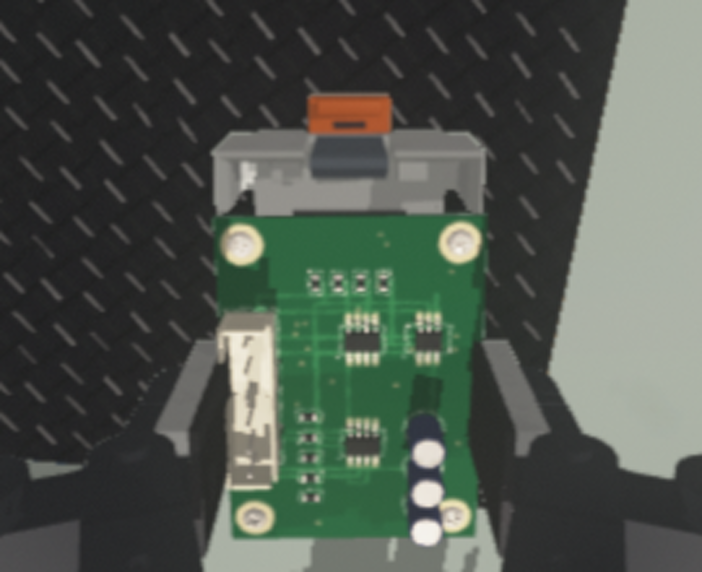

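Run:
```python
from h import *
c,s=pickle.load(open('w7.pkl','rb')); R=Rnow(s)
f=lambda u,v,z:onz(c,120+(u+.5)/2.6-.5,100+(v+.5)/2.6-.5,z)
A,B=f(214,151,40.6),f(485,149,40.6); print(np.linalg.norm(A-B)); m=(A+B)/2
h=hsvof(c); g=((h[...,0]>45)&(h[...,0]<85)&(h[...,1]>90)).astype(np.uint8)
k,P,r=contour(c,g,(190,165,330,320),s['eef_pos'][2]+6.75); print(r)
print('rim mid rel board centre in tool', R.T[:2,:2]@(m[:2]-np.array(r[0])), 'yaw rim',np.degrees(np.arctan2(*(B-A)[1::-1])))
print('rel TCP',R.T@(m-s['eef_pos']),'pred carrier', R.T@(np.array([485.2,185.6,0])-s['eef_pos']))
```

```text
56.88010533206094
((488.0548095703125, 186.625244140625), (68.0772933959961, 49.619056701660156), 7.58720588684082)
rim mid rel board centre in tool [41.00224576 -0.65463608] yaw rim 97.39452792080819
rel TCP [ 4.31367818e+01 -3.20795496e-02  1.98064255e+01] pred carrier [ 5.35598511 -0.09700275 60.65236063]
```

Request:
move_arm([
  {"x":0.14,"y":-0.02,"z":0.1,"ax":0.1,"ay":0.35,"az":0,"grip":44},
  {"x":0.14,"y":-0.02,"z":0.25,"ax":0.1,"ay":0.35,"az":0,"grip":44},
  {"x":0.14,"y":-0.02,"z":0.4,"ax":0.1,"ay":0.35,"az":0,"grip":44},
  {"x":0.14,"y":-0.02,"z":0.4,"ax":0.1,"ay":0.35,"az":0,"grip":44},
], newtons=100)

```text
time_s: 4.8
eef_pos: [482.9, 182.8, 46.2]
tool_rot: [-0.003, -0.06, 0.998, -0.001]
contact_force: [-0.3, -0.5, -0.9]
opening: 45.7
```

Run:
```python
from h import *
s=st(); print(s['time_s'],s['eef_pos'],s['opening'],s['contact_force'])
d=delta([486.1,185.4,40],Tyaw(97.0))
```

```text
4.8 [482.93588668 182.77566503  46.17934566] 45.689200262268024 [-0.34539631 -0.48206071 -0.94175395]
d [-0.116  0.075  0.205] rot [-0.15 -0.31 -0.12]
```

Request:
move_arm([
  {"x":0,"y":0,"z":0,"ax":0,"ay":0,"az":0,"grip":44},
  {"x":0,"y":0,"z":0,"ax":0,"ay":0,"az":0,"grip":44},
  {"x":0,"y":0,"z":0,"ax":0,"ay":0,"az":0,"grip":44},
])

```text
time_s: 5.05
eef_pos: [483.3, 182.9, 46.9]
tool_rot: [-0.002, -0.06, 0.998, -0.001]
contact_force: [1.0, -0.9, -0.6]
opening: 45.8
```

Run:
```python
from h import *
s=st(); print(s['time_s'],s['eef_pos'],s['opening'],s['contact_force'],np.abs(s['dq']).max())
d=delta([486.1,185.4,40],Tyaw(97.0))
```

```text
5.05 [483.305905   182.94789799  46.87849211] 45.78742958619458 [ 1.0241362  -0.89647146 -0.60744268] 0.002109033788327463
d [-0.103  0.07   0.229] rot [-0.12 -0.25 -0.12]
```

Request:
move_arm([
  {"x":-0.1,"y":0.07,"z":0.05,"ax":-0.1,"ay":-0.25,"az":-0.1,"grip":44},
  {"x":-0.1,"y":0.07,"z":0.1,"ax":-0.1,"ay":-0.25,"az":-0.1,"grip":44},
  {"x":-0.1,"y":0.07,"z":0.1,"ax":-0.1,"ay":-0.25,"az":-0.1,"grip":44},
  {"x":-0.1,"y":0.07,"z":0.1,"ax":-0.1,"ay":-0.25,"az":-0.1,"grip":44},
])

```text
time_s: 5.38
eef_pos: [485.7, 185.4, 43.7]
tool_rot: [-0.0, -0.061, 0.998, -0.0]
contact_force: [0.0, -0.4, -0.8]
opening: 45.9
```

Run:
```python
from h import *
s=st(); print(s['time_s'],s['eef_pos'],s['opening'],s['contact_force'],np.abs(s['dq']).max())
d=delta([486.1,185.4,30.8],Tyaw(97.0))
c=snap('wrist','w8.png'); pickle.dump((c,st()),open('w8.pkl','wb'))
im=cv2.imread('pics/w8.png'); cv2.imwrite('pics/w8b.png',cv2.resize(im[100:320,120:390],None,fx=2.6,fy=2.6,interpolation=cv2.INTER_CUBIC))
```

```text
5.3833 [485.749071   185.41418164  43.67378163] 45.91045528566427 [ 0.02803525 -0.42859949 -0.76374535] 0.0033344205835519284
d [-0.012 -0.002  0.429] rot [-0.03 -0.02 -0.  ]
```

View pics/w8b.png

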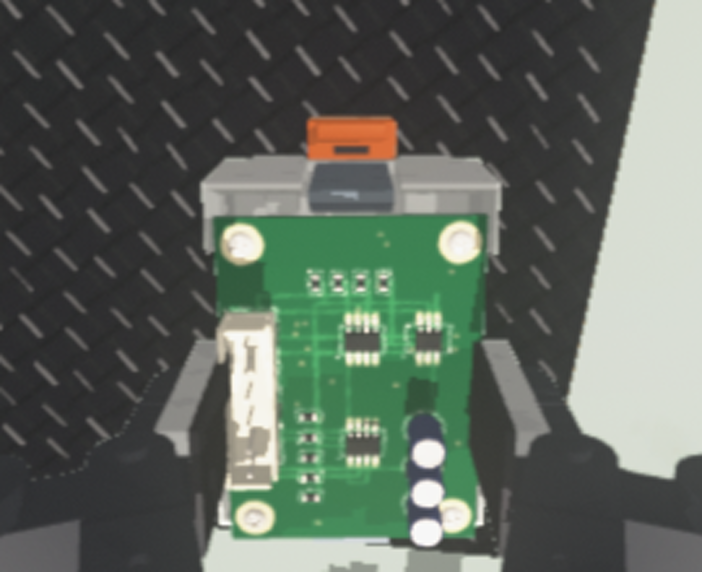

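Run:
```python
from h import *
c,s=pickle.load(open('w8.pkl','rb')); R=Rnow(s)
f=lambda u,v,z:onz(c,120+(u+.5)/2.6-.5,100+(v+.5)/2.6-.5,z)
A,B=f(203,186,40.6),f(500,183,40.6); print(np.linalg.norm(A-B)); m=(A+B)/2
h=hsvof(c); g=((h[...,0]>45)&(h[...,0]<85)&(h[...,1]>90)).astype(np.uint8)
k,P,r=contour(c,g,(190,165,330,320),s['eef_pos'][2]+6.75); print(r)
print('rim mid rel board', R.T[:2,:2]@(m[:2]-np.array(r[0])), 'yaw rim',np.degrees(np.arctan2(*(B-A)[1::-1])))
```

```text
56.82803494264819
((485.0749206542969, 185.70166015625), (68.24510955810547, 49.63859176635742), 7.591824531555176)
rim mid rel board [37.685365   -0.13656072] yaw rim 97.55417227033746
```

Request:
move_arm([
  {"x":0,"y":0,"z":0.1,"ax":0,"ay":0,"az":0,"grip":44},
  {"x":0,"y":0,"z":0.2,"ax":0,"ay":0,"az":0,"grip":44},
  {"x":0,"y":0,"z":0.27,"ax":0,"ay":0,"az":0,"grip":44},
  {"x":0,"y":0,"z":0.34,"ax":0,"ay":0,"az":0,"grip":44},
  {"x":0,"y":0,"z":0.4,"ax":0,"ay":0,"az":0,"grip":44},
  {"x":0,"y":0,"z":0.4,"ax":0,"ay":0,"az":0,"grip":44},
])

```text
time_s: 5.93
eef_pos: [486.3, 185.7, 32.1]
tool_rot: [0.0, -0.061, 0.998, -0.0]
contact_force: [0.7, -0.7, -1.7]
opening: 45.7
```

Run:
```python
from h import *
s=st(); print(s['time_s'],s['eef_pos'],s['opening'],s['contact_force'],np.abs(s['dq']).max())
c=snap('wrist','w9.png'); pickle.dump((c,st()),open('w9.pkl','wb'))
im=cv2.imread('pics/w9.png'); cv2.imwrite('pics/w9b.png',cv2.resize(im[100:320,120:390],None,fx=2.6,fy=2.6,interpolation=cv2.INTER_CUBIC))
```

```text
5.9333 [486.25111133 185.6531923   32.12257286] 45.67544368744663 [ 0.71362638 -0.73113696 -1.74954057] 0.02477676380834977
```

View pics/w9b.png

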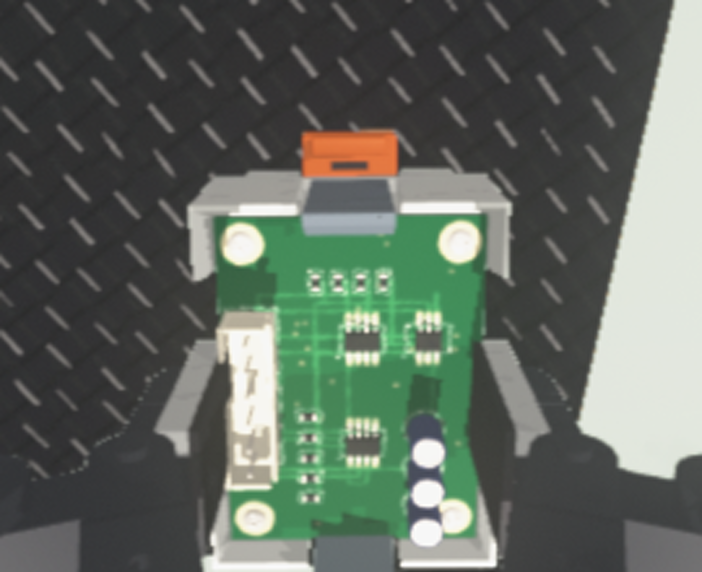

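Request:
move_arm([
  {"x":0,"y":0,"z":0.05,"ax":0,"ay":0,"az":0,"grip":44},
  {"x":0,"y":0,"z":0.08,"ax":0,"ay":0,"az":0,"grip":44},
  {"x":0,"y":0,"z":0.08,"ax":0,"ay":0,"az":0,"grip":44},
  {"x":0,"y":0,"z":0.08,"ax":0,"ay":0,"az":0,"grip":44},
])

```text
time_s: 6.32
eef_pos: [486.6, 185.7, 30.8]
tool_rot: [0.0, -0.061, 0.998, 0.0]
contact_force: [-2.3, -0.5, 10.7]
opening: 45.6
```

Run:
```python
from h import *
s=st(); print(s['time_s'],s['eef_pos'],s['opening'],s['contact_force'],np.abs(s['dq']).max())
```

```text
6.3167 [486.56290231 185.70448716  30.76873076] 45.58809467794446 [-2.30088442 -0.50847749 10.70182664] 0.002309700208107695
```

Request:
move_arm([
  {"x":0,"y":0,"z":0.05,"ax":0,"ay":0,"az":0,"grip":44},
  {"x":0,"y":0,"z":0.09,"ax":0,"ay":0,"az":0,"grip":44},
  {"x":0,"y":0,"z":0.09,"ax":0,"ay":0,"az":0,"grip":44},
])

```text
time_s: 6.57
eef_pos: [486.7, 185.7, 30.3]
tool_rot: [-0.0, -0.061, 0.998, 0.0]
contact_force: [-8.3, -2.7, 27.2]
opening: 45.5
```

Run:
```python
from h import *
s=st(); print(s['time_s'],s['eef_pos'],s['opening'],s['contact_force'],np.abs(s['dq']).max())
c=snap('wrist','w10.png'); pickle.dump((c,st()),open('w10.pkl','wb'))
im=cv2.imread('pics/w10.png'); cv2.imwrite('pics/w10b.png',cv2.resize(im[140:340,150:360],None,fx=3,fy=3,interpolation=cv2.INTER_CUBIC))
c=snap('side','s10.png'); pickle.dump(c,open('s10.pkl','wb'))
im=cv2.imread('pics/s10.png'); cv2.imwrite('pics/s10b.png',cv2.resize(im[200:280,210:310],None,fx=7,fy=7,interpolation=cv2.INTER_CUBIC))
```

```text
6.5667 [486.66685635 185.73371935  30.33934545] 45.54068712254575 [-8.2570375  -2.74392772 27.24412995] 0.006139087200488844
```

View pics/w10b.png

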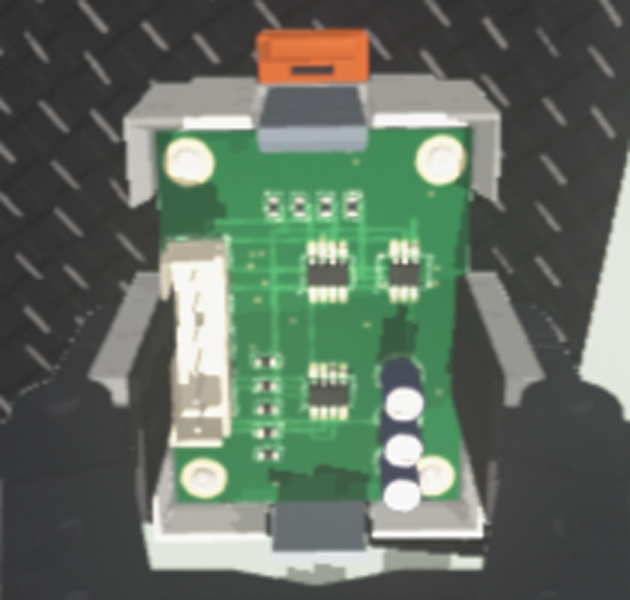

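View pics/s10b.png

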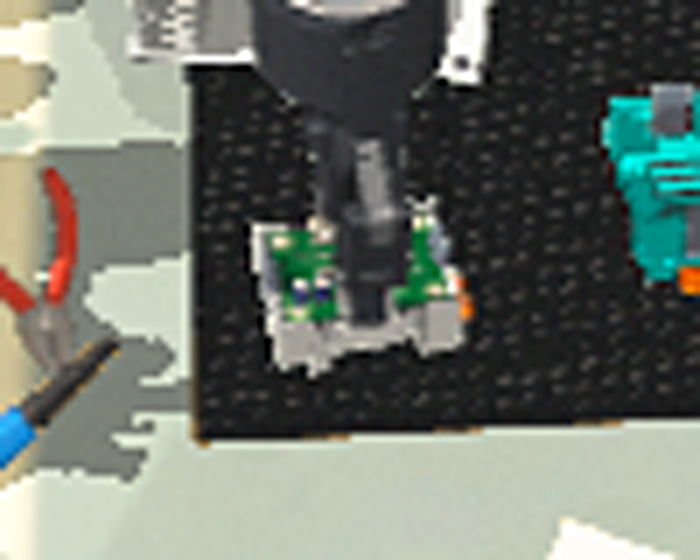

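Run:
```python
from h import *
im=cv2.imread('pics/w10.png'); a=im[280:335,195:315]
a=cv2.convertScaleAbs(a,alpha=1.3)
cv2.imwrite('pics/w10c.png',cv2.resize(a,None,fx=6.5,fy=6.5,interpolation=cv2.INTER_CUBIC))
c,s=pickle.load(open('w10.pkl','rb'));
# predict pixels of tab tips / board corners for home config
Cc=np.array([485.7,185.5]);yaw=np.radians(97.3);X=np.array([np.cos(yaw),np.sin(yaw)]);Y=np.array([-X[1],X[0]])
def W(x,y,z): return np.r_[Cc+X*x+Y*y,z+2.6]
for n,p in dict(tipF=(-8,31.8,36),tipF2=(8,31.8,36),topF=(-8,35.8,44),tipC=(-8,-31.8,36),tipC2=(8,-31.8,36),topC=(-8,-35.8,44),bC1=(-25,-34,35),bC2=(25,-34,35),bF=(-25,34,35),rimC=(-28.5,-38,38),rimF=(-28.5,38,38)).items():
    q=proj(c,W(*p)); print(n,q.round(1),'crop10b',((q-[150,140])*3).round(0),'10c',((q-[195,280])*6.5).round(0))
```

```text
tipF [236.6 187.5] crop10b [260. 142.] 10c [ 270. -602.]
tipF2 [270.9 187.2] crop10b [363. 142.] 10c [ 493. -603.]
topF [235.3 183.5] crop10b [256. 130.] 10c [ 262. -627.]
tipC [239.4 304.2] crop10b [268. 493.] 10c [289. 158.]
tipC2 [269.9 304.1] crop10b [360. 492.] 10c [487. 156.]
topC [238.8 321.2] crop10b [266. 544.] 10c [285. 268.]
bC1 [207.5 306.8] crop10b [173. 500.] 10c [ 82. 174.]
bC2 [301.8 306.2] crop10b [455. 499.] 10c [694. 170.]
bF [200.2 182.6] crop10b [151. 128.] 10c [  34. -633.]
rimC [200.4 317. ] crop10b [151. 531.] 10c [ 35. 241.]
rimF [190.9 175.7] crop10b [123. 107.] 10c [ -27. -678.]
```

View pics/w10c.png

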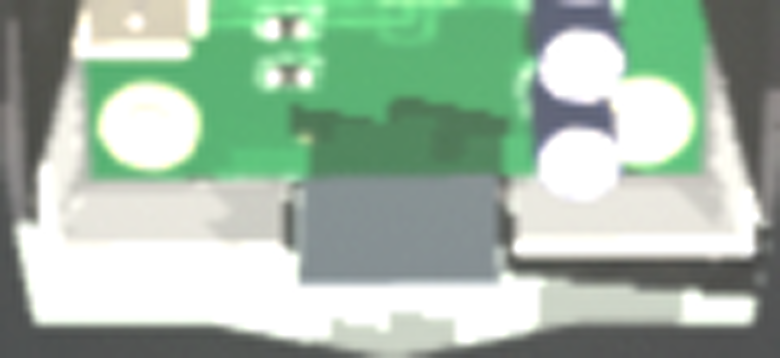

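Request:
move_arm([
  {"x":0,"y":0,"z":-0.08,"ax":0,"ay":0,"az":0,"grip":44},
  {"x":0,"y":0,"z":-0.08,"ax":0,"ay":0,"az":0,"grip":66},
  {"x":0,"y":0,"z":-0.08,"ax":0,"ay":0,"az":0,"grip":66},
  {"x":0,"y":0,"z":-0.08,"ax":0,"ay":0,"az":0,"grip":66},
  {"x":-0.6,"y":0,"z":-1,"ax":0,"ay":0,"az":0,"grip":66},
  {"x":-1.0,"y":0,"z":-2,"ax":0,"ay":0,"az":0,"grip":66},
  {"x":-1.0,"y":0,"z":-2,"ax":0,"ay":0,"az":0,"grip":66},
])

```text
time_s: 7.25
eef_pos: [522.5, 190.8, 91.8]
tool_rot: [0.006, -0.06, 0.998, 0.002]
contact_force: [1.0, 0.3, 0.4]
opening: 66.0
```

Run:
```python
from h import *
s=st(); print(s['time_s'],s['eef_pos'],s['opening'],s['contact_force'],np.abs(s['dq']).max())
c=snap('wrist','w11.png'); pickle.dump((c,st()),open('w11.pkl','wb'))
im=cv2.imread('pics/w11.png'); cv2.imwrite('pics/w11b.png',cv2.resize(im[50:250,160:360],None,fx=3,fy=3,interpolation=cv2.INTER_CUBIC))
```

```text
7.25 [522.51881117 190.8203023   91.84121172] 66.00767302693079 [0.97593315 0.33420683 0.40495593] 0.05759017789400161
```

View pics/w11b.png

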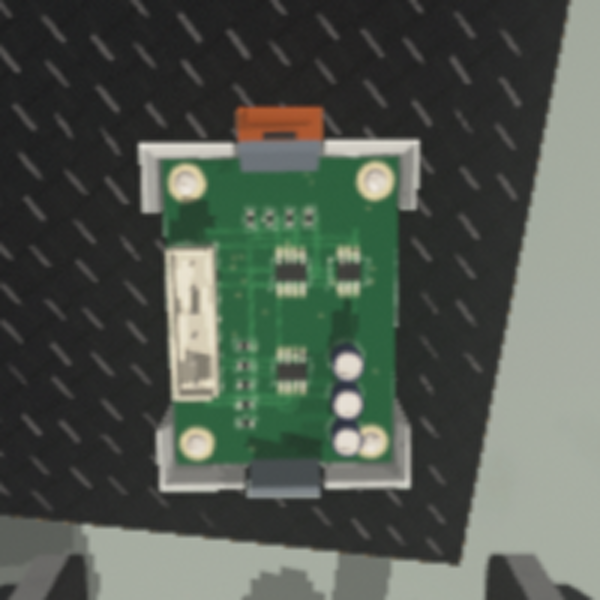

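Run:
```python
from h import *
c,s=pickle.load(open('w11.pkl','rb'))
im=cv2.imread('pics/w11.png'); f=lambda u,v,z=40.6:onz(c,160+(u+.5)/3-.5,50+(v+.5)/3-.5,z)[:2]
A,B,D,E_=[f(*p) for p in [(138,143),(420,140),(160,490),(410,488)]]
print('w',np.linalg.norm(A-B),np.linalg.norm(D-E_),'l',np.linalg.norm(A-D),np.linalg.norm(B-E_))
Cc=(A+B+D+E_)/4; v=(A+B)/2-(D+E_)/2; yaw=np.arctan2(v[1],v[0])-np.pi/2; print(Cc,np.degrees(yaw)%360)
X=np.array([np.cos(yaw),np.sin(yaw)]);Y=np.array([-X[1],X[0]])
def W(x,y,z): return np.r_[Cc+X*x+Y*y,z+2.6]
k0=np.array([225,195]);
for n,p in dict(tipF=(-8,31.8,36),tipF2=(8,31.8,36),tipC=(-8,-31.8,36),tipC2=(8,-31.8,36),topC=(-8,-35.8,44),bC1=(-25,-34,35),bC2=(25,-34,35),bF=(-25,34,35),bF2=(25,34,35),b5=(25,-34,39)).items():
    q=proj(c,W(*p)); print(n,'11b',((q-[160,50])*3+1).round(0),'11c',((q-k0)*9+4).round(0))
a=im[195:222,225:285]; cv2.imwrite('pics/w11c.png',cv2.convertScaleAbs(cv2.resize(a,None,fx=9,fy=9,interpolation=cv2.INTER_CUBIC),alpha=1.8))
h=hsvof(c); g=((h[...,0]>45)&(h[...,0]<85)&(h[...,1]>90)).astype(np.uint8)
k,P,r=contour(c,g,(190,80,330,220),37.6); print(r, 'board in carrier',(np.array(r[0])-Cc)@X,(np.array(r[0])-Cc)@Y)
```

```text
w 57.849293203630694 57.42093483469454 l 76.04866739942173 76.2099919900749
[487.03501959 186.14722592] 97.80177362645128
tipF 11b [241. 174.] 11c [ 140. -783.]
tipF2 11b [318. 172.] 11c [ 369. -787.]
tipC 11b [250. 461.] 11c [165.  79.]
tipC2 11b [319. 460.] 11c [374.  75.]
topC 11b [249. 490.] 11c [163. 165.]
bC1 11b [177. 470.] 11c [-54. 105.]
bC2 11b [393. 466.] 11c [594.  95.]
bF 11b [160. 164.] 11c [-103. -812.]
bF2 11b [399. 160.] 11c [ 612. -824.]
b5 11b [395. 472.] 11c [600. 112.]
((485.8867492675781, 186.14186096191406), (67.1718978881836, 50.293704986572266), 7.362571716308594) board in carrier 0.15055808269652848 1.1383697928506813
```

View pics/w11c.png

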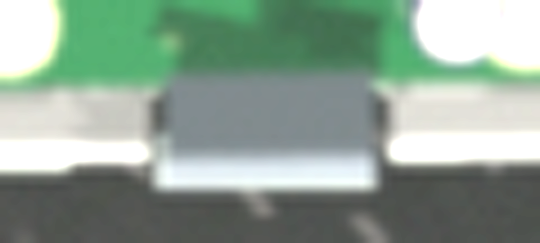

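Run:
```python
from h import *
delta([487.0,186.1,60],Tyaw(97.7))
```

```text
d [ 1.115 -0.007  0.98 ] rot [ 0.09  0.46 -0.76]
```

Request:
move_arm([
  {"x":1.11,"y":0,"z":0.4,"ax":0.1,"ay":0.4,"az":-0.8,"grip":68},
  {"x":1.11,"y":0,"z":1,"ax":0.1,"ay":0.4,"az":-0.8,"grip":68},
  {"x":1.11,"y":0,"z":1,"ax":0.1,"ay":0.4,"az":-0.8,"grip":68},
  {"x":1.11,"y":0,"z":1,"ax":0.1,"ay":0.4,"az":-0.8,"grip":68},
  {"x":1.11,"y":0,"z":1,"ax":0.1,"ay":0.4,"az":-0.8,"grip":68},
])

```text
time_s: 7.72
eef_pos: [483.2, 185.0, 56.6]
tool_rot: [-0.003, -0.068, 0.998, -0.001]
contact_force: [0.2, 0.8, 0.2]
opening: 68.2
```

Run:
```python
from h import *
s=st(); print(s['time_s'],s['eef_pos'],np.abs(s['dq']).max())
delta([487.0,186.1,12.5],Tyaw(97.7))
```

```text
7.7167 [483.19592061 185.04084025  56.63641081] 0.024883703369601586
d [-0.14   0.021  1.47 ] rot [-0.14 -0.38  0.08]
```

Request:
move_arm([
  {"x":-0.14,"y":0.02,"z":0.2,"ax":-0.1,"ay":-0.35,"az":0.1,"grip":68},
  {"x":-0.14,"y":0.02,"z":0.6,"ax":-0.1,"ay":-0.35,"az":0.1,"grip":66},
  {"x":-0.14,"y":0.02,"z":1.1,"ax":-0.1,"ay":-0.35,"az":0.1,"grip":64},
  {"x":-0.14,"y":0.02,"z":1.35,"ax":-0.1,"ay":-0.35,"az":0.1,"grip":62},
  {"x":-0.14,"y":0.02,"z":1.35,"ax":-0.1,"ay":-0.35,"az":0.1,"grip":60},
  {"x":-0.14,"y":0.02,"z":1.35,"ax":-0.1,"ay":-0.35,"az":0.1,"grip":60},
], newtons=80)

```text
time_s: 8.22
eef_pos: [486.1, 185.8, 15.4]
tool_rot: [-0.001, -0.067, 0.998, -0.001]
contact_force: [0.7, -0.5, 0.9]
opening: 60.3
```

Run:
```python
from h import *
s=st(); print(s['time_s'],s['eef_pos'],s['contact_force'],s['opening'],np.abs(s['dq']).max())
delta([487.0,186.1,12.5],Tyaw(97.7))
c=snap('wrist','w12.png'); pickle.dump((c,st()),open('w12.pkl','wb'))
im=cv2.imread('pics/w12.png'); cv2.imwrite('pics/w12b.png',cv2.resize(im[120:340,130:380],None,fx=2.7,fy=2.7,interpolation=cv2.INTER_CUBIC))
```

```text
8.2167 [486.08477054 185.79559065  15.44790835] [ 0.69658771 -0.48524433  0.85667254] 60.306965625783214 0.020091690784994155
d [-0.032  0.006  0.098] rot [-0.06 -0.13 -0.02]
```

View pics/w12b.png

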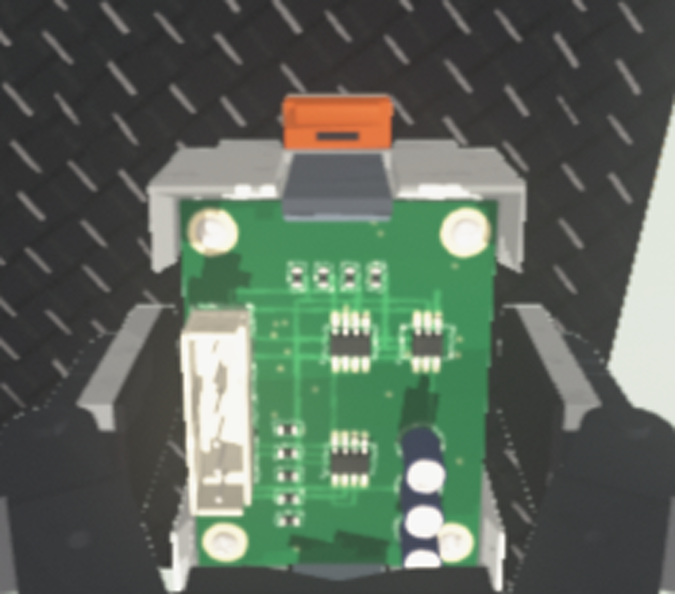

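Request:
move_arm([
  {"x":-0.02,"y":0,"z":0.07,"ax":0,"ay":-0.1,"az":0,"grip":60},
  {"x":-0.02,"y":0,"z":0.07,"ax":0,"ay":-0.1,"az":0,"grip":54},
  {"x":-0.02,"y":0,"z":0.07,"ax":0,"ay":-0.1,"az":0,"grip":44},
  {"x":-0.02,"y":0,"z":0.07,"ax":0,"ay":-0.1,"az":0,"grip":44},
  {"x":-0.02,"y":0,"z":0.07,"ax":0,"ay":-0.1,"az":0,"grip":44},
], newtons=80)

```text
time_s: 8.68
eef_pos: [487.6, 186.3, 15.1]
tool_rot: [0.001, -0.067, 0.998, 0.0]
contact_force: [-0.9, -1.7, 4.7]
opening: 50.2
```

Run:
```python
from h import *
s=st(); print(s['time_s'],s['eef_pos'],s['contact_force'],s['opening'],np.abs(s['dq']).max())
c=snap('wrist','w13.png'); pickle.dump((c,st()),open('w13.pkl','wb'))
im=cv2.imread('pics/w13.png'); cv2.imwrite('pics/w13b.png',cv2.resize(im[120:340,130:380],None,fx=2.7,fy=2.7,interpolation=cv2.INTER_CUBIC))
R=Rnow(); print(R.round(4)); print('yaw',np.degrees(np.arctan2(R[1,1],R[0,1])))
```

```text
8.6833 [487.59263489 186.26342929  15.10788916] [-0.9484608  -1.7005501   4.66322086] 50.1969420766122 0.002882380042562126
[[-9.910e-01 -1.338e-01  1.900e-03]
 [-1.338e-01  9.910e-01  3.000e-04]
 [-1.900e-03  0.000e+00 -1.000e+00]]
yaw 97.68767468546872
```

View pics/w13b.png

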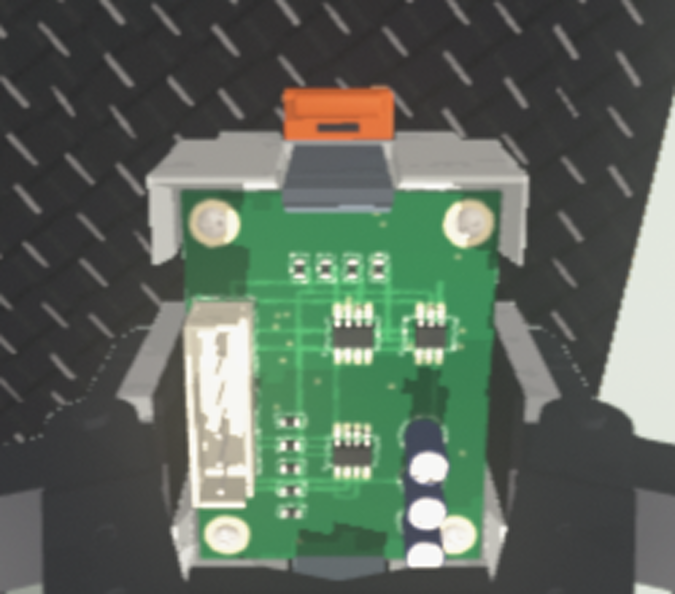

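Run:
```python
from h import *
delta([544,-125,135],Tyaw(80))
```

```text
d [ -0.483 -10.535  -3.995] rot [ 0.02  0.11 17.69]
```

Request:
move_arm([
  {"x":0,"y":0,"z":-1,"ax":0,"ay":0,"az":0,"grip":44},
  {"x":0,"y":0,"z":-2.2,"ax":0,"ay":0,"az":0,"grip":44},
  {"x":0,"y":-1,"z":-3.3,"ax":0,"ay":0,"az":2,"grip":44},
  {"x":-0.5,"y":-3,"z":-4,"ax":0,"ay":0,"az":6,"grip":44},
  {"x":-0.5,"y":-4.3,"z":-4,"ax":0,"ay":0,"az":12,"grip":44},
  {"x":-0.5,"y":-5.6,"z":-4,"ax":0,"ay":0,"az":17.7,"grip":44},
  {"x":-0.5,"y":-6.9,"z":-4,"ax":0,"ay":0,"az":17.7,"grip":44},
  {"x":-0.5,"y":-8.2,"z":-4,"ax":0,"ay":0,"az":17.7,"grip":44},
  {"x":-0.5,"y":-9.5,"z":-4,"ax":0,"ay":0,"az":17.7,"grip":44},
  {"x":-0.5,"y":-10.5,"z":-4,"ax":0,"ay":0,"az":17.7,"grip":44},
  {"x":-0.5,"y":-10.5,"z":-4,"ax":0,"ay":0,"az":17.7,"grip":44},
  {"x":-0.5,"y":-10.5,"z":-4,"ax":0,"ay":0,"az":17.7,"grip":44},
], newtons=100)

```text
time_s: 9.73
eef_pos: [542.9, -128.8, 134.0]
tool_rot: [0.0, 0.091, 0.996, -0.001]
contact_force: [1.0, 0.5, -2.1]
opening: 49.2
```

Run:
```python
from h import *
s=st(); print(s['time_s'],s['eef_pos'],s['contact_force'],s['opening'],np.abs(s['dq']).max(),s['q'].round(2))
c=snap('wrist','w14.png'); pickle.dump((c,st()),open('w14.pkl','wb'))
R=Rnow(); print(R.round(4)); print('yaw',np.degrees(np.arctan2(R[1,1],R[0,1])))
```

```text
9.7333 [ 542.93748023 -128.75895716  133.99162894] [ 1.0078594   0.515137   -2.13807944] 49.23391267794192 0.08144468943807373 [-0.17  0.33  0.39  1.92 -0.15  0.91  1.68]
[[-9.841e-01  1.774e-01 -2.000e-04]
 [ 1.774e-01  9.841e-01 -1.000e-04]
 [ 2.000e-04 -1.000e-04 -1.000e+00]]
yaw 79.78325870673895
```

View pics/w14.png

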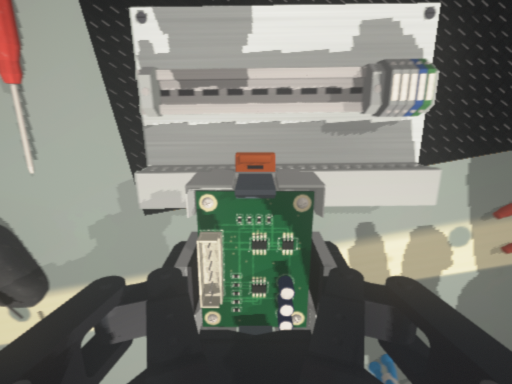

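Run:
```python
from h import *
im=cv2.imread('pics/w14.png'); cv2.imwrite('pics/w14b.png',cv2.resize(im[50:130,130:290],None,fx=5,fy=5,interpolation=cv2.INTER_CUBIC)); cv2.imwrite('pics/w14c.png',cv2.resize(im[50:130,290:450],None,fx=5,fy=5,interpolation=cv2.INTER_CUBIC))
```

```text
(no output)
```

View pics/w14b.png

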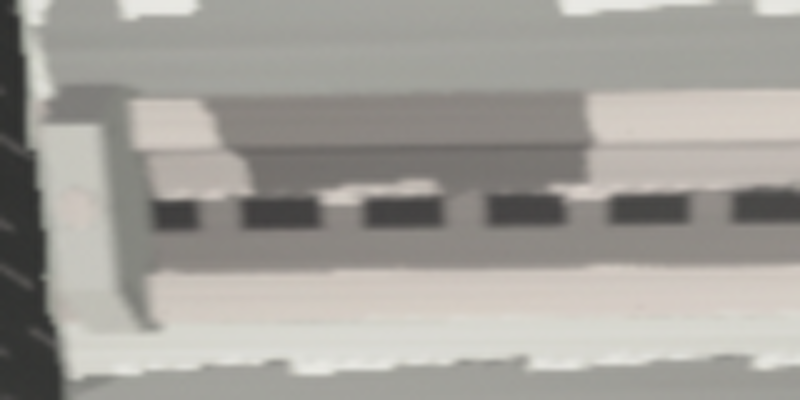

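View pics/w14c.png

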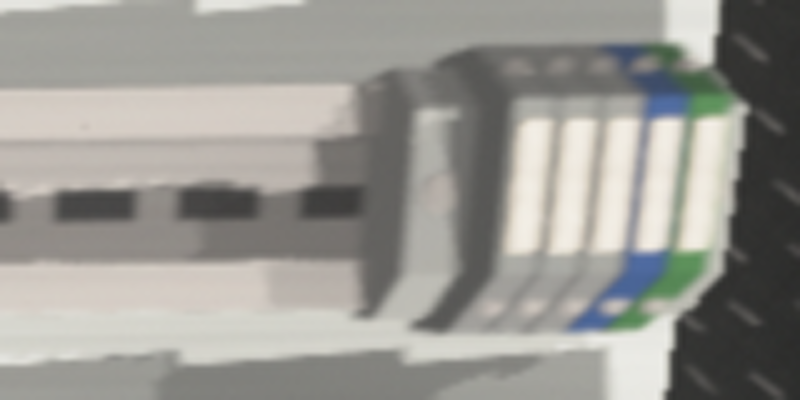

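Run:
```python
from h import *
c,s=pickle.load(open('w14.pkl','rb'))
b=lambda u,v,z=19.6:onz(c,130+(u+.5)/5-.5,50+(v+.5)/5-.5,z)[:2]
cc=lambda u,v,z=19.6:b(u+800,v,z)
near=[b(140,98),b(600,92.5),cc(0,88),cc(345,83.5)]
far=[b(160,326),b(600,320),cc(0,316.5),cc(355,311.5)]
near=np.array(near);far=np.array(far)
dn=near[-1]-near[0];df=far[-1]-far[0]
print('yaw',np.degrees(np.arctan2(dn[1],dn[0])),np.degrees(np.arctan2(df[1],df[0])))
yaw=np.arctan2(*(dn+df)[::-1]);X=np.array([np.cos(yaw),np.sin(yaw)]);Y=np.array([-X[1],X[0]])
print('near y',near@Y,'far y',far@Y,'sep',(near@Y).mean()-(far@Y).mean())
yc=((near@Y).mean()+(far@Y).mean())/2
xl=(b(150,150)@X+b(155,322)@X)/2; xr=(cc(350,84)@X+cc(367,311)@X)/2
print('stops',xl,xr,xr-xl,'expect168; free mid',(xl+xr)/2)
F=X*(xl+xr)/2+Y*yc; O=F+20*X; print('rail_free',F,'plate origin',O,'yawdeg',np.degrees(yaw))
# plate near corners at 4.6
P1=onz(c,132,8,4.6)[:2];P2=onz(c,437,3,4.6)[:2]; print('corners plate-frame',[( (p-O)@X,(p-O)@Y) for p in (P1,P2)])
np.savez('plate.npz',O=O,yaw=yaw)
# holes
im=cv2.imread('pics/w14.png'); 
# unit in hand: rim corners of foot side
cv2.imwrite('pics/w14d.png',cv2.resize(im[140:340,170:340],None,fx=3,fy=3,interpolation=cv2.INTER_CUBIC))
```

```text
yaw 80.23898008659313 80.28967768530303
near y [-458.65483502 -458.85680277 -458.63133895 -458.72693031] far y [-494.01616111 -494.05056877 -493.94183703 -493.94406582] sep 35.27068141676875
stops -111.53543808414457 52.83569871467942 164.37113679882398 expect168; free mid -29.349869684732578
rail_free [ 464.53014422 -109.47678602] plate origin [467.91207315 -89.76479585] yawdeg 80.26471126740859
corners plate-frame [(np.float64(-122.3789462561168), np.float64(65.3858006314576)), (np.float64(122.11824353057013), np.float64(65.47541448347275))]
```

View pics/w14d.png

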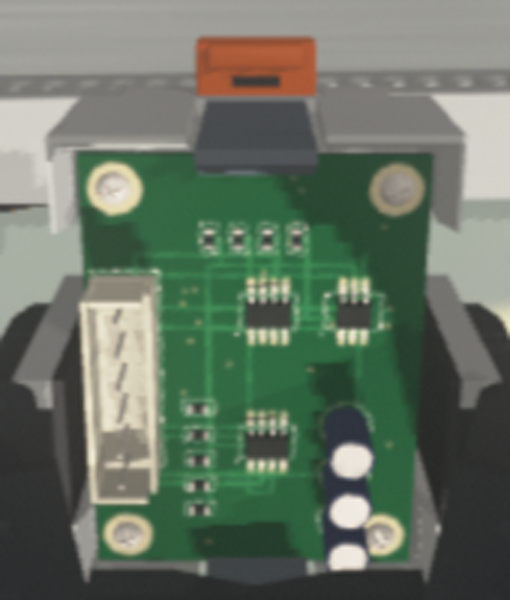

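Run:
```python
from h import *
for fn,ox,oy,k,A,B in [('w14',170,140,3,(47,145),(463,143)),('w13',130,120,2.7,(148,180),(528,178))]:
    c,s=pickle.load(open(fn+'.pkl','rb')); R=Rnow(s); p=s['eef_pos']
    z=p[2]+25.5
    g=lambda q:R.T@(onz(c,ox+(q[0]+.5)/k-.5,oy+(q[1]+.5)/k-.5,z)-p)
    a,b=g(A),g(B); print(fn,a.round(2),b.round(2),np.linalg.norm(a-b),'mid',((a+b)/2).round(2))
```

```text
w14 [ 37.02 -31.2  -25.49] [ 37.02  25.32 -25.5 ] 56.5232830047242 mid [ 37.02  -2.94 -25.49]
w13 [ 38.03 -28.35 -25.57] [ 38.3   28.74 -25.57] 57.09420320736718 mid [ 38.16   0.19 -25.57]
```

Request:
move_arm([
  {"x":0,"y":0,"z":0,"ax":0,"ay":0,"az":0,"grip":44},
  {"x":0,"y":0,"z":0,"ax":0,"ay":0,"az":0,"grip":44},
  {"x":0,"y":0,"z":0,"ax":0,"ay":0,"az":0,"grip":44},
])

```text
time_s: 10.03
eef_pos: [543.9, -121.5, 133.9]
tool_rot: [0.0, 0.085, 0.996, 0.0]
contact_force: [-0.4, 0.1, -1.4]
opening: 49.5
```

Run:
```python
from h import *
s=st(); print(s['time_s'],s['eef_pos'],s['contact_force'],s['opening'],np.abs(s['dq']).max())
c=snap('wrist','w15.png'); pickle.dump((c,s),open('w15.pkl','wb'))
im=cv2.imread('pics/w15.png'); cv2.imwrite('pics/w15b.png',cv2.resize(im[50:130,130:290],None,fx=5,fy=5,interpolation=cv2.INTER_CUBIC)); cv2.imwrite('pics/w15c.png',cv2.resize(im[50:130,290:450],None,fx=5,fy=5,interpolation=cv2.INTER_CUBIC))
cv2.imwrite('pics/w15d.png',cv2.resize(im[140:340,170:340],None,fx=3,fy=3,interpolation=cv2.INTER_CUBIC))
w=np.load('wc.npz'); R=Rnow(s); print('cam in tool now',R.T@(-c['R'].T@c['t']-s['eef_pos']),w['pc'], np.abs(c['R']@R-w['Rc']).max())
c4,s4=pickle.load(open('w14.pkl','rb')); R=Rnow(s4); print('w14',R.T@(-c4['R'].T@c4['t']-s4['eef_pos']))
```

```text
10.0333 [ 543.89346231 -121.53729616  133.86867181] [-0.36323199  0.1345127  -1.41947509] 49.50216470880157 0.006992814523230007
cam in tool now [  69.93708025    0.37591907 -142.91643366] [  69.98394478    0.39851014 -142.74339098] 0.0002878489618628197
w14 [  69.61173872   -2.46521498 -143.15770278]
```

View pics/w15b.png

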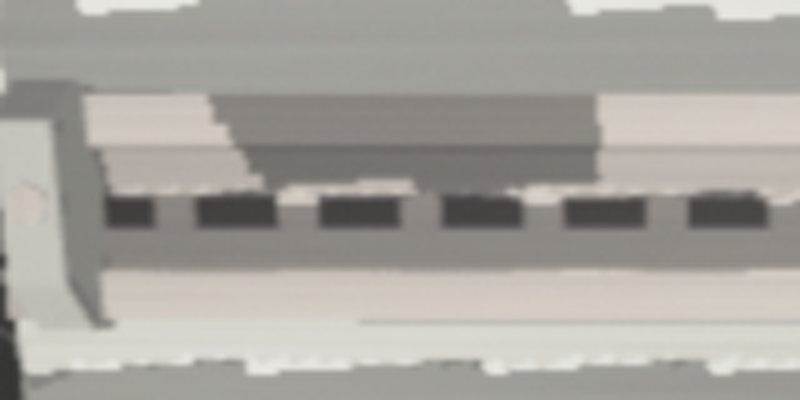

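View pics/w15c.png

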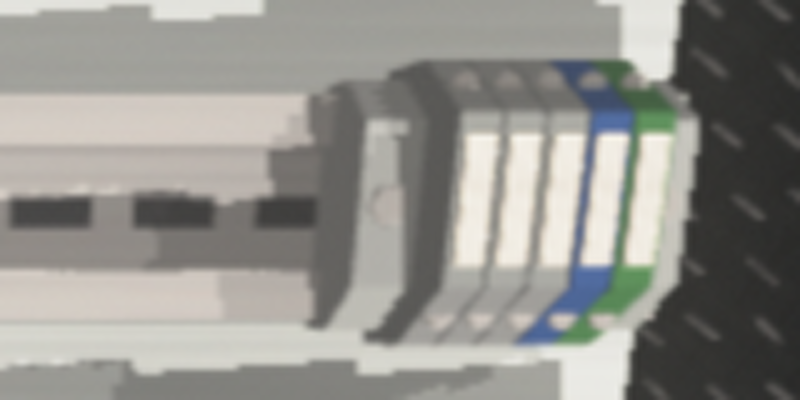

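View pics/w15d.png

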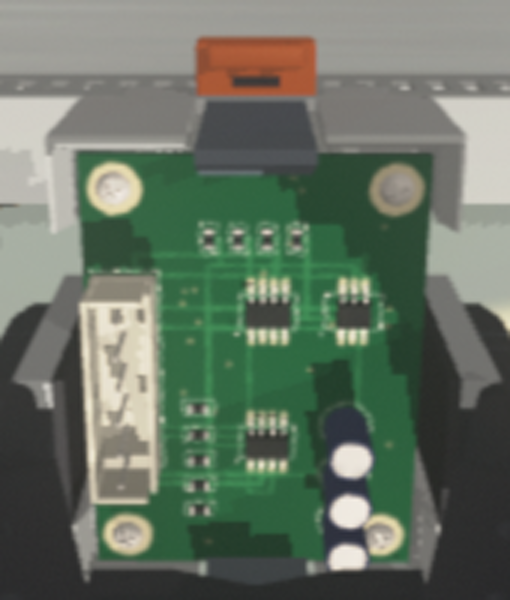

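Run:
```python
from h import *
c,s=pickle.load(open('w15.pkl','rb'));R=Rnow(s); p=s['eef_pos']; print('tool yaw',np.degrees(np.arctan2(R[1,1],R[0,1])),R[2].round(4))
b=lambda u,v,z=19.6:onz(c,130+(u+.5)/5-.5,50+(v+.5)/5-.5,z)[:2]
cc=lambda u,v,z=19.6:b(u+800,v,z)
near=np.array([b(90,94.5),b(750,94.5),cc(300,94.5)]);far=np.array([b(110,322.5),b(750,322),cc(300,322)])
dn=near[-1]-near[0];df=far[-1]-far[0]
print('yaw',np.degrees(np.arctan2(dn[1],dn[0])),np.degrees(np.arctan2(df[1],df[0])))
yaw=np.arctan2(*(dn+df)[::-1]);X=np.array([np.cos(yaw),np.sin(yaw)]);Y=np.array([-X[1],X[0]])
print('sep',(near@Y).mean()-(far@Y).mean()); yc=((near@Y).mean()+(far@Y).mean())/2
xl=(b(103,150)@X+b(105,322)@X)/2; xr=(cc(312,94)@X+cc(318,322)@X)/2
print(xr-xl); F=X*(xl+xr)/2+Y*yc; O=F+20*X; print('rail_free',F,'O',O,np.degrees(yaw)); np.savez('plate.npz',O=O,yaw=yaw)
g=lambda q,z:R.T@(onz(c,170+(q[0]+.5)/3-.5,140+(q[1]+.5)/3-.5,z)-p)
a,d=g((47,145),p[2]+25.5),g((463,143),p[2]+25.5); print('rim',a,d,(a+d)/2)
```

```text
tool yaw 80.204558825556 [-1.e-04  7.e-04 -1.e+00]
yaw 80.1807361785761 80.19798491898146
sep 35.24518791123302
165.2755799538432
rail_free [ 464.52358888 -110.24983703] O [467.93140864 -90.54230637] 80.18944732502375
rim [ 37.43630481 -27.89111894 -25.52419232] [ 37.66432416  28.49259383 -25.4836772 ] [ 37.55031449   0.30073745 -25.50393476]
```

```bash
cat >> h.py <<'E'
CT=np.array([-18.2,0.1,0.5])
def plate():
    p=np.load('plate.npz'); return p['O'],float(p['yaw'])
def PW(x,y,z):
    O,yaw=plate(); X=np.array([np.cos(yaw),np.sin(yaw)]);Y=np.array([-X[1],X[0]]); return np.r_[O+X*x+Y*y,z]
def tcp_for(yl,z,lean,x=-20.):
    """corner at plate (x,yl), world z"""
    T=Tyaw(np.degrees(plate()[1]),lean); return PW(x,yl,z)-T@CT,T
def corner_now():
    s=st();R=Rnow(s);w=s['eef_pos']+R@CT; O,yaw=plate(); X=np.array([np.cos(yaw),np.sin(yaw)]);Y=np.array([-X[1],X[0]])
    lean=np.degrees(np.arcsin(np.clip(R[2,0],-1,1))); t=R[:,1]
    F=s['contact_force']; Fp=[F[:2]@X,F[:2]@Y,F[2]]
    print('t',s['time_s'],'corner plate xy',((w[:2]-O)@X).round(2),((w[:2]-O)@Y).round(2),'z',w[2].round(2),'lean',lean.round(2),'yaw',np.degrees(np.arctan2(t[1],t[0])).round(2),'roll',np.degrees(t[2]).round(2),'F plate',np.round(Fp,1),'open',round(s['opening'],1),'dq',np.abs(s['dq']).max().round(3))
E
python3 - <<'E'
from h import *
corner_now()
p,T=tcp_for(-25.5,70,25); print(p); delta(p,T)
E
```

```text
t 10.0833 corner plate xy -17.83 -98.46 z 133.53 lean -0.02 yaw 80.18 roll 0.03 F plate [ 1.1 -0.6 -2.4] open 49.1 dq 0.008
[ 473.5882799  -111.91878448   78.14480626]
d [ 2.369 -0.073  1.862] rot [ 0.03 25.02  0.  ]
```

Request:
move_arm([
  {"x":0.6,"y":0,"z":0.3,"ax":0,"ay":5,"az":0,"grip":44},
  {"x":1.2,"y":0,"z":0.8,"ax":0,"ay":10,"az":0,"grip":44},
  {"x":1.8,"y":-0.07,"z":1.3,"ax":0,"ay":16,"az":0,"grip":44},
  {"x":2.37,"y":-0.07,"z":1.86,"ax":0,"ay":22,"az":0,"grip":44},
  {"x":2.37,"y":-0.07,"z":1.86,"ax":0,"ay":25,"az":0,"grip":44},
  {"x":2.37,"y":-0.07,"z":1.86,"ax":0,"ay":25,"az":0,"grip":44},
  {"x":2.37,"y":-0.07,"z":1.86,"ax":0,"ay":25,"az":0,"grip":44},
  {"x":2.37,"y":-0.07,"z":1.86,"ax":0,"ay":25,"az":0,"grip":44},
  {"x":2.37,"y":-0.07,"z":1.86,"ax":0,"ay":25,"az":0,"grip":44},
], newtons=100)

```text
time_s: 10.83
eef_pos: [474.2, -113.6, 79.4]
tool_rot: [-0.214, 0.085, 0.973, 0.019]
contact_force: [-0.0, 0.1, -2.4]
opening: 49.3
```

Run:
```python
from h import *
corner_now(); print(st()['q'].round(2))
p,T=tcp_for(-25.5,30,25); delta(p,T)
c=snap('side','s16.png'); im=cv2.imread('pics/s16.png'); cv2.imwrite('pics/s16b.png',cv2.resize(im[110:260,200:320],None,fx=4,fy=4,interpolation=cv2.INTER_CUBIC))
```

```text
t 10.8333 corner plate xy -21.64 -26.47 z 71.28 lean 24.77 yaw 80.01 roll 0.01 F plate [ 0.1  0.  -2.4] open 49.3 dq 0.005
[-0.13  0.57  0.36  1.8  -0.18  1.25  1.71]
d [-0.547  0.052  1.26 ] rot [ 0.09  0.23 -0.16]
```

View pics/s16b.png

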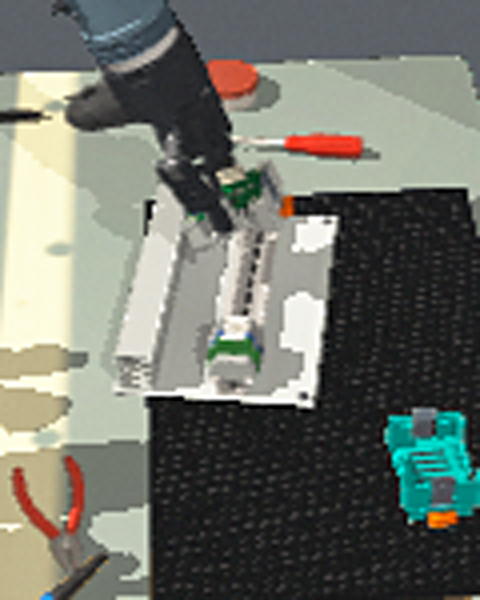

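Request:
move_arm([
  {"x":-0.2,"y":0.05,"z":0.45,"ax":0,"ay":0.2,"az":-0.15,"grip":44},
  {"x":-0.4,"y":0.05,"z":0.9,"ax":0,"ay":0.2,"az":-0.15,"grip":44},
  {"x":-0.55,"y":0.05,"z":1.26,"ax":0,"ay":0.2,"az":-0.15,"grip":44},
  {"x":-0.55,"y":0.05,"z":1.26,"ax":0,"ay":0.2,"az":-0.15,"grip":44},
  {"x":-0.55,"y":0.05,"z":1.26,"ax":0,"ay":0.2,"az":-0.15,"grip":44},
  {"x":-0.55,"y":0.05,"z":1.26,"ax":0,"ay":0.2,"az":-0.15,"grip":44},
])

```text
time_s: 11.38
eef_pos: [472.2, -112.1, 36.8]
tool_rot: [-0.218, 0.084, 0.972, 0.019]
contact_force: [1.0, 0.2, -1.5]
opening: 49.5
```

Run:
```python
from h import *
corner_now()
p,T=tcp_for(-25.5,20.2,25); delta(p,T)
c=snap('wrist','w17.png'); pickle.dump((c,st()),open('w17.pkl','wb'))
```

```text
t 11.3833 corner plate xy -20.48 -24.11 z 28.57 lean 25.26 yaw 80.11 roll 0.04 F plate [ 0.4 -1.  -1.5] open 49.5 dq 0.012
d [-0.161  0.015  0.235] rot [ 0.07 -0.26 -0.05]
```

View pics/w17.png

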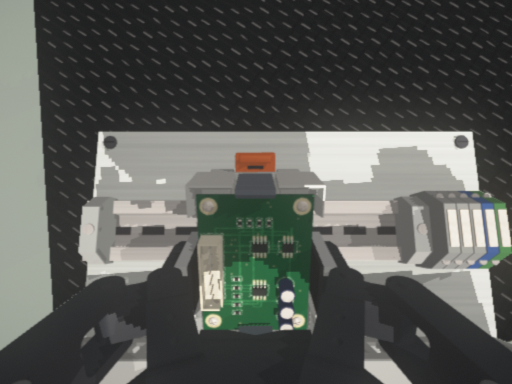

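Run:
```python
from h import *
im=cv2.imread('pics/w17.png'); cv2.imwrite('pics/w17b.png',cv2.resize(im[190:275,80:200],None,fx=6,fy=6,interpolation=cv2.INTER_CUBIC))
cv2.imwrite('pics/w17c.png',cv2.resize(im[190:275,320:440],None,fx=6,fy=6,interpolation=cv2.INTER_CUBIC))
```

```text
(no output)
```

View pics/w17b.png

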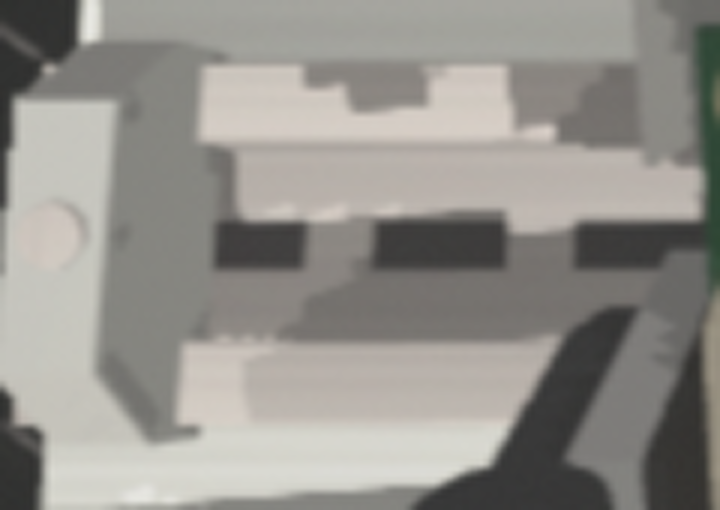

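View pics/w17c.png

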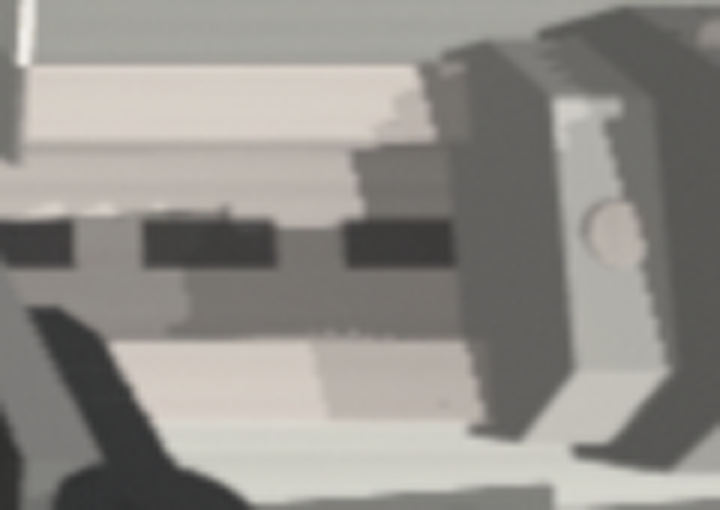

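Run:
```python
from h import *
c,s=pickle.load(open('w17.pkl','rb')); O,yaw=plate(); X=np.array([np.cos(yaw),np.sin(yaw)]);Y=np.array([-X[1],X[0]])
for n,ox,u,v in [('nearL',80,250,64),('nearR',320,300,64),('farL',80,300,424),('farR',320,300,420)]:
    q=onz(c,ox+(u+.5)/6-.5,190+(v+.5)/6-.5,19.6)[:2]-O; print(n,(q@X).round(2),(q@Y).round(2))
# rim of unit at foot: pixels of outer rim corners
im=cv2.imread('pics/w17.png'); cv2.imwrite('pics/w17d.png',cv2.resize(im[140:340,170:340],None,fx=3,fy=3,interpolation=cv2.INTER_CUBIC))
```

```text
nearL -99.39 17.65
nearR 48.12 17.41
farL -92.2 -17.16
farR 45.96 -17.05
```

View pics/w17d.png

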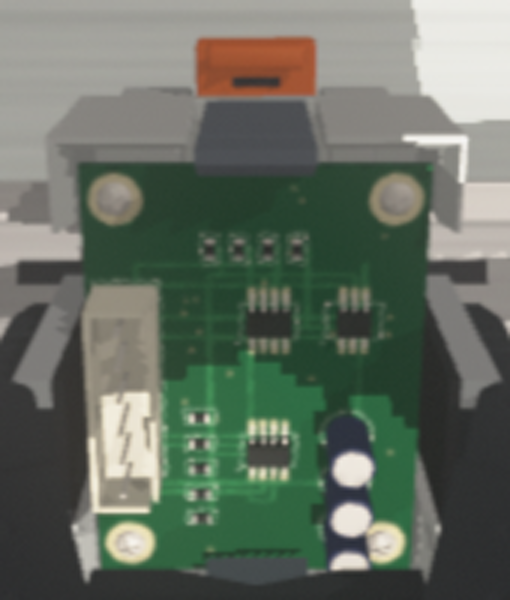

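Request:
move_arm([
  {"x":-0.1,"y":0,"z":0.08,"ax":0,"ay":-0.2,"az":0,"grip":44},
  {"x":-0.16,"y":0,"z":0.16,"ax":0,"ay":-0.2,"az":0,"grip":44},
  {"x":-0.16,"y":0,"z":0.23,"ax":0,"ay":-0.2,"az":0,"grip":44},
  {"x":-0.16,"y":0,"z":0.23,"ax":0,"ay":-0.2,"az":0,"grip":44},
  {"x":-0.16,"y":0,"z":0.23,"ax":0,"ay":-0.2,"az":0,"grip":44},
])

```text
time_s: 11.85
eef_pos: [474.0, -112.2, 28.7]
tool_rot: [-0.215, 0.084, 0.973, 0.019]
contact_force: [1.0, 0.5, -1.8]
opening: 49.3
```

Run:
```python
from h import *
corner_now()
p,T=tcp_for(-17.5,20.2,25); delta(p,T)
```

```text
t 11.85 corner plate xy -20.26 -25.92 z 20.57 lean 24.99 yaw 80.12 roll 0.06 F plate [ 0.7 -0.9 -1.8] open 49.3 dq 0.005
d [0.249 0.008 0.13 ] rot [ 0.08  0.01 -0.04]
```

Request:
move_arm([
  {"x":0.06,"y":0,"z":0.04,"ax":0,"ay":0,"az":0,"grip":44},
  {"x":0.12,"y":0,"z":0.07,"ax":0,"ay":0,"az":0,"grip":44},
  {"x":0.18,"y":0,"z":0.1,"ax":0,"ay":0,"az":0,"grip":44},
  {"x":0.21,"y":0,"z":0.11,"ax":0,"ay":0,"az":0,"grip":44},
  {"x":0.21,"y":0,"z":0.11,"ax":0,"ay":0,"az":0,"grip":44},
  {"x":0.21,"y":0,"z":0.11,"ax":0,"ay":0,"az":0,"grip":44},
])

```text
time_s: 12.35
eef_pos: [467.7, -111.2, 28.5]
tool_rot: [-0.215, 0.084, 0.973, 0.019]
contact_force: [0.7, -0.3, -3.4]
opening: 49.2
```

Run:
```python
from h import *
corner_now()
p,T=tcp_for(-17.0,20.2,25); delta(p,T)
```

```text
t 12.35 corner plate xy -20.26 -19.61 z 20.44 lean 24.88 yaw 80.13 roll 0.05 F plate [-0.2 -0.7 -3.4] open 49.2 dq 0.003
d [0.075 0.008 0.042] rot [ 0.08  0.12 -0.03]
```

Request:
move_arm([
  {"x":0.04,"y":0,"z":0.035,"ax":0,"ay":0,"az":0,"grip":44},
  {"x":0.075,"y":0,"z":0.05,"ax":0,"ay":0,"az":0,"grip":44},
  {"x":0.09,"y":0,"z":0.057,"ax":0,"ay":0,"az":0,"grip":44},
  {"x":0.09,"y":0,"z":0.057,"ax":0,"ay":0,"az":0,"grip":44},
])

```text
time_s: 12.68
eef_pos: [467.3, -111.1, 28.3]
tool_rot: [-0.212, 0.084, 0.974, 0.019]
contact_force: [4.5, -1.5, -4.0]
opening: 49.3
```

Run:
```python
from h import *
corner_now()
p,T=tcp_for(-17.0,20.0,25); delta(p,T)
```

```text
t 12.6833 corner plate xy -20.25 -19.26 z 20.25 lean 24.52 yaw 80.15 roll 0.04 F plate [-0.7 -4.7 -4. ] open 49.3 dq 0.004
d [0.065 0.008 0.034] rot [ 0.05  0.48 -0.02]
```

Request:
move_arm([
  {"x":-0.01,"y":0,"z":0.025,"ax":0,"ay":0.5,"az":0,"grip":44},
  {"x":0.02,"y":0,"z":0.04,"ax":0,"ay":0.5,"az":0,"grip":44},
  {"x":0.04,"y":0,"z":0.05,"ax":0,"ay":0.5,"az":0,"grip":44},
  {"x":0.04,"y":0,"z":0.05,"ax":0,"ay":0.5,"az":0,"grip":44},
])

```text
time_s: 13.02
eef_pos: [467.1, -111.0, 27.7]
tool_rot: [-0.214, 0.084, 0.973, 0.019]
contact_force: [6.6, -1.6, -3.5]
opening: 49.1
```

Run:
```python
from h import *
corner_now(); print(st()['torque'])
p,T=tcp_for(-17.0,20.0,25); delta(p,T)
```

```text
t 13.0167 corner plate xy -20.25 -18.93 z 19.56 lean 24.86 yaw 80.15 roll 0.04 F plate [-0.5 -6.7 -3.5] open 49.1 dq 0.002
[-0.42702963 -2.12223493  0.00494053]
d [0.065 0.008 0.012] rot [ 0.05  0.14 -0.02]
```

Run:
```python
from h import *
for y,z,l in [(-18.9,19.8,20),(-18.4,19.8,20),(-18.4,19.8,15)]:
    p,T=tcp_for(y,z,l); delta(p,T)
```

```text
d [0.004 0.008 0.045] rot [ 0.05 -4.86 -0.02]
d [0.019 0.008 0.052] rot [ 0.05 -4.86 -0.02]
d [0.013 0.008 0.104] rot [ 0.05 -9.86 -0.02]
```

Request:
move_arm([
  {"x":0.01,"y":0,"z":0.025,"ax":0,"ay":-2.4,"az":0,"grip":44},
  {"x":0.02,"y":0,"z":0.05,"ax":0,"ay":-4.8,"az":0,"grip":44},
  {"x":0.02,"y":0,"z":0.05,"ax":0,"ay":-4.8,"az":0,"grip":44},
  {"x":0.02,"y":0,"z":0.05,"ax":0,"ay":-4.8,"az":0,"grip":44},
])

```text
time_s: 13.35
eef_pos: [466.1, -110.8, 26.2]
tool_rot: [-0.172, 0.084, 0.981, 0.015]
contact_force: [8.4, -1.4, -7.7]
opening: 49.2
```

Run:
```python
from h import *
corner_now(); print(st()['torque'])
c=snap('wrist','w18.png'); pickle.dump((c,st()),open('w18.pkl','wb'))
im=cv2.imread('pics/w18.png'); cv2.imwrite('pics/w18b.png',cv2.resize(im[140:340,80:440],None,fx=2.2,fy=2.2,interpolation=cv2.INTER_CUBIC))
```

```text
t 13.35 corner plate xy -20.14 -18.62 z 19.51 lean 19.94 yaw 80.15 roll 0.03 F plate [ 0.1 -8.5 -7.7] open 49.2 dq 0.019
[-0.54950442 -2.57405716 -0.03097066]
```

View pics/w18b.png

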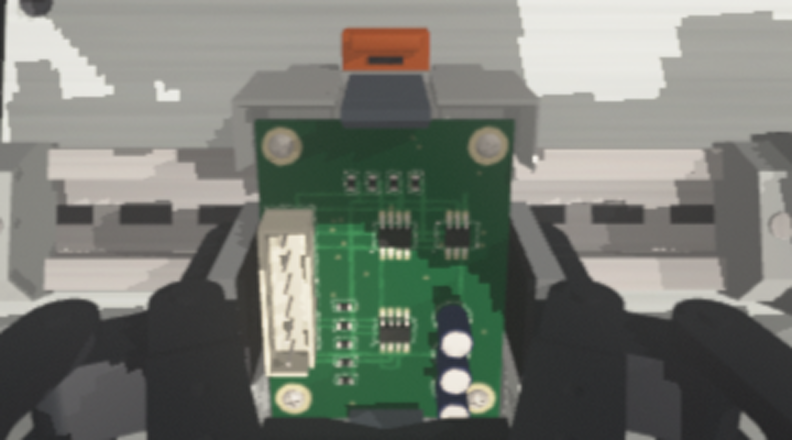

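Request:
move_arm([
  {"x":-0.012,"y":0,"z":0.03,"ax":0,"ay":0,"az":0,"grip":44},
  {"x":-0.023,"y":0,"z":0.063,"ax":0,"ay":0,"az":0,"grip":44},
  {"x":-0.023,"y":0,"z":0.063,"ax":0,"ay":0,"az":0,"grip":44},
])

```text
time_s: 13.65
eef_pos: [466.0, -110.7, 25.6]
tool_rot: [-0.174, 0.084, 0.981, 0.016]
contact_force: [6.2, -0.9, 1.3]
opening: 49.2
```

Run:
```python
from h import *
corner_now(); print(st()['torque'])
```

```text
t 13.65 corner plate xy -20.14 -18.49 z 18.88 lean 20.11 yaw 80.15 roll 0.06 F plate [ 0.2 -6.3  1.3] open 49.2 dq 0.003
[-0.26581663 -1.63155558 -0.02545455]
```

```bash
sed -i 's/^CT=.*/CT=np.array([-17.1,0.1,0.2])/' h.py
python3 - <<'E'
from h import *
corner_now()
for y,z,l in [(-17.7,19.7,14),(-17.8,19.7,8),(-17.9,19.6,4),(-18,19.5,0)]:
    p,T=tcp_for(y,z,l); print(l); delta(p,T)
E
```

```text
t 13.65 corner plate xy -20.14 -17.56 z 19.54 lean 20.11 yaw 80.15 roll 0.06 F plate [ 0.2 -6.3  1.3] open 49.2 dq 0.003
14
d [-0.005  0.004  0.054] rot [ 0.07 -6.11 -0.02]
8
d [-0.017  0.004  0.112] rot [  0.07 -12.11  -0.03]
4
d [-0.03   0.004  0.153] rot [  0.07 -16.11  -0.03]
0
d [-0.047  0.004  0.193] rot [  0.07 -20.11  -0.03]
```

Request:
move_arm([
  {"x":-0.005,"y":0,"z":0.027,"ax":0,"ay":-3,"az":0,"grip":44},
  {"x":-0.008,"y":0,"z":0.054,"ax":0,"ay":-6,"az":0,"grip":44},
  {"x":-0.013,"y":0,"z":0.083,"ax":0,"ay":-9,"az":0,"grip":44},
  {"x":-0.018,"y":0,"z":0.112,"ax":0,"ay":-12,"az":0,"grip":44},
  {"x":-0.018,"y":0,"z":0.112,"ax":0,"ay":-12,"az":0,"grip":44},
  {"x":-0.018,"y":0,"z":0.112,"ax":0,"ay":-12,"az":0,"grip":44},
], newtons=120)

```text
time_s: 14.15
eef_pos: [464.7, -110.4, 22.6]
tool_rot: [-0.07, 0.086, 0.994, 0.007]
contact_force: [5.7, -1.3, -0.3]
opening: 48.7
```

Run:
```python
from h import *
corner_now(); print(st()['torque'])
for y,z,l in [(-17.9,19.6,4),(-18,19.5,0)]:
    p,T=tcp_for(y,z,l); print(l); delta(p,T)
```

```text
t 14.15 corner plate xy -20.05 -17.14 z 20.0 lean 8.1 yaw 80.12 roll 0.08 F plate [-0.3 -5.8 -0.3] open 48.7 dq 0.025
[-0.27016395 -1.39011192 -0.08391121]
4
d [-0.028  0.001  0.05 ] rot [ 0.08 -4.1  -0.06]
0
d [-0.036  0.001  0.093] rot [ 0.08 -8.1  -0.06]
```

Request:
move_arm([
  {"x":-0.014,"y":0,"z":0.025,"ax":0,"ay":-2,"az":0,"grip":44},
  {"x":-0.028,"y":0,"z":0.05,"ax":0,"ay":-4,"az":0,"grip":44},
  {"x":-0.032,"y":0,"z":0.072,"ax":0,"ay":-6,"az":0,"grip":44},
  {"x":-0.036,"y":0,"z":0.095,"ax":0,"ay":-8,"az":0,"grip":44},
  {"x":-0.036,"y":0,"z":0.095,"ax":0,"ay":-8,"az":0,"grip":44},
  {"x":-0.036,"y":0,"z":0.095,"ax":0,"ay":-8,"az":0,"grip":44},
])

```text
time_s: 14.65
eef_pos: [464.4, -110.3, 20.4]
tool_rot: [-0.002, 0.086, 0.996, 0.001]
contact_force: [2.0, 0.1, 8.8]
opening: 49.0
```

Run:
```python
from h import *
corner_now(); print(st()['torque'])
p,T=tcp_for(-18,19.5,0);delta(p,T)
c=snap('wrist','w19.png'); pickle.dump((c,st()),open('w19.pkl','wb'))
im=cv2.imread('pics/w19.png'); cv2.imwrite('pics/w19b.png',cv2.resize(im[140:340,80:440],None,fx=2.2,fy=2.2,interpolation=cv2.INTER_CUBIC))
```

```text
t 14.65 corner plate xy -20.02 -16.97 z 20.12 lean 0.3 yaw 80.12 roll 0.12 F plate [ 0.5 -2.   8.8] open 49.0 dq 0.018
[-0.03612719 -0.47563101 -0.02849779]
d [-0.034 -0.     0.023] rot [ 0.12 -0.3  -0.07]
```

View pics/w19b.png

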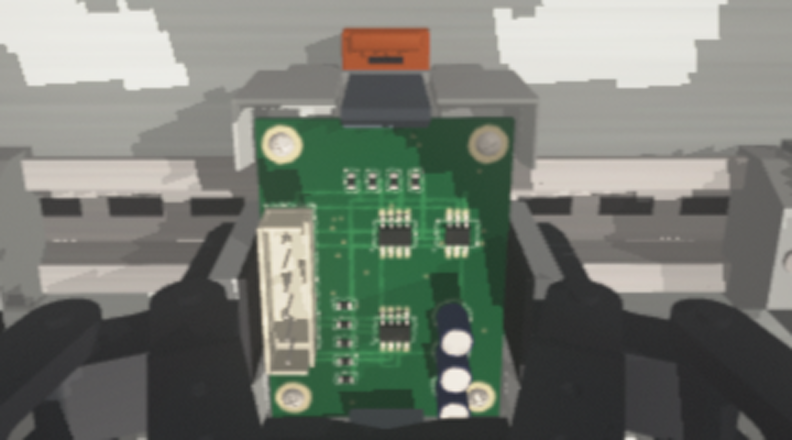

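Request:
move_arm([
  {"x":0,"y":0,"z":0.03,"ax":0,"ay":-1,"az":0,"grip":44},
  {"x":0,"y":0,"z":0.05,"ax":0,"ay":-2,"az":0,"grip":44},
  {"x":0,"y":0,"z":0.06,"ax":0,"ay":-2,"az":0,"grip":44},
  {"x":0,"y":0,"z":0.06,"ax":0,"ay":-2,"az":0,"grip":44},
])

```text
time_s: 15.03
eef_pos: [464.6, -110.4, 20.3]
tool_rot: [0.014, 0.086, 0.996, 0.0]
contact_force: [-2.9, 0.3, 26.2]
opening: 48.9
```

Run:
```python
from h import *
corner_now(); print(st()['torque'],st()['eef_pos'])
c=snap('wrist','w20.png'); pickle.dump((c,st()),open('w20.pkl','wb'))
a=cv2.imread('pics/w19.png')[145:215,180:330];b=cv2.imread('pics/w20.png')[145:215,180:330]
cv2.imwrite('pics/w20b.png',cv2.resize(np.vstack([a,b]),None,fx=4,fy=4,interpolation=cv2.INTER_CUBIC))
```

```text
t 15.0333 corner plate xy -20.04 -17.21 z 20.63 lean -1.61 yaw 80.12 roll 0.19 F plate [-0.2  2.9 26.2] open 48.9 dq 0.006
[ 1.03946258e-01  9.24569874e-01 -6.33947047e-04] [ 464.614855   -110.38818549   20.34693446]
```

View pics/w20b.png

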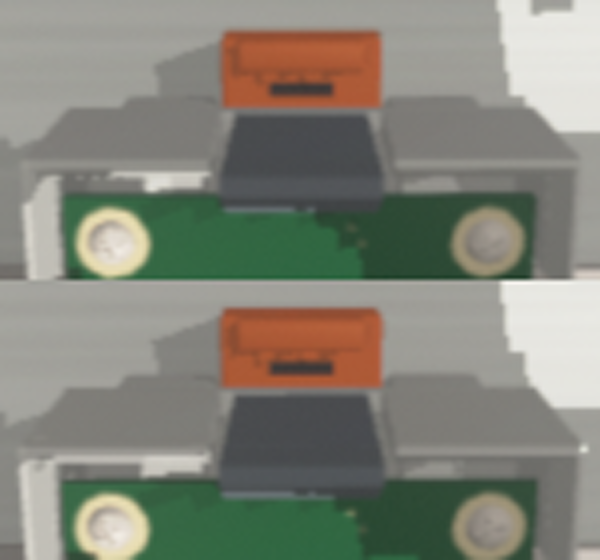

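Run:
```python
from h import *
c,s=pickle.load(open('w20.pkl','rb')); O,yaw=plate(); X=np.array([np.cos(yaw),np.sin(yaw)]);Y=np.array([-X[1],X[0]])
for q in [(22,170),(582,168)]:
    u,v=180+(q[0]+.5)/4-.5,145+(q[1]+.5)/4-.5
    o,d=ray(c,u,v); t=(38-(o[:2]-O)@Y)/(d[:2]@Y); w=o+d*t; print('z',w[2],'x',(w[:2]-O)@X)
    w=onz(c,u,v,45.6); print(' at z45.6: y',(w[:2]-O)@Y,'x',(w[:2]-O)@X)
```

```text
z 43.40717972478414 x -48.39253804484528
 at z45.6: y 38.665802797165284 x -47.865699844288685
z 43.27137351760173 x 9.189308847164105
 at z45.6: y 38.706223441365296 x 8.611433281126647
```

Request:
move_arm([
  {"x":0,"y":0,"z":-0.03,"ax":0,"ay":1.5,"az":0,"grip":44},
  {"x":0,"y":0,"z":-0.05,"ax":0,"ay":1.9,"az":0,"grip":44},
  {"x":0,"y":0,"z":-0.05,"ax":0,"ay":1.9,"az":0,"grip":44},
  {"x":0,"y":0,"z":-0.05,"ax":0,"ay":1.9,"az":0,"grip":70},
  {"x":0,"y":0,"z":-0.05,"ax":0,"ay":1.9,"az":0,"grip":70},
  {"x":0,"y":0,"z":-0.05,"ax":0,"ay":1.9,"az":0,"grip":70},
  {"x":0,"y":0,"z":-0.05,"ax":0,"ay":1.9,"az":0,"grip":70},
])

```text
time_s: 15.67
eef_pos: [459.4, -109.8, 16.9]
tool_rot: [-0.006, 0.086, 0.996, 0.001]
contact_force: [-0.8, -0.1, -1.0]
opening: 70.3
```

Run:
```python
from h import *
corner_now()
```

```text
t 15.6667 corner plate xy -20.31 -11.99 z 16.46 lean 0.73 yaw 80.12 roll 0.06 F plate [-0.3  0.7 -1. ] open 70.3 dq 0.008
```

Request:
move_arm([
  {"x":0,"y":0,"z":-0.6,"ax":0,"ay":0,"az":0,"grip":70},
  {"x":0,"y":0,"z":-1.6,"ax":0,"ay":0,"az":0,"grip":70},
  {"x":-0.5,"y":0,"z":-2.7,"ax":0,"ay":-0.7,"az":0,"grip":70},
  {"x":-1.3,"y":0,"z":-3.3,"ax":0,"ay":-0.7,"az":0,"grip":70},
  {"x":-2.2,"y":0,"z":-3.3,"ax":0,"ay":-0.7,"az":0,"grip":70},
  {"x":-2.2,"y":0,"z":-3.3,"ax":0,"ay":-0.7,"az":0,"grip":70},
  {"x":-2.2,"y":0,"z":-3.3,"ax":0,"ay":-0.7,"az":0,"grip":70},
  {"x":-2.2,"y":0,"z":-3.3,"ax":0,"ay":-0.7,"az":0,"grip":70},
])

```text
time_s: 16.33
eef_pos: [525.2, -121.4, 114.6]
tool_rot: [-0.001, 0.086, 0.996, 0.0]
contact_force: [-0.5, 0.9, 0.2]
opening: 69.8
```

Run:
```python
from h import *
corner_now(); 
c=snap('wrist','w21.png'); pickle.dump((c,st()),open('w21.pkl','wb'))
im=cv2.imread('pics/w21.png'); cv2.imwrite('pics/w21b.png',cv2.resize(im[50:250,160:360],None,fx=3,fy=3,interpolation=cv2.INTER_CUBIC))
c=snap('side','s21.png'); im=cv2.imread('pics/s21.png'); cv2.imwrite('pics/s21b.png',cv2.resize(im[130:220,220:300],None,fx=6,fy=6,interpolation=cv2.INTER_CUBIC))
```

```text
t 16.3333 corner plate xy -20.6 -78.76 z 114.41 lean 0.08 yaw 80.12 roll 0.04 F plate [0.8 0.7 0.2] open 69.8 dq 0.025
```

View pics/w21b.png

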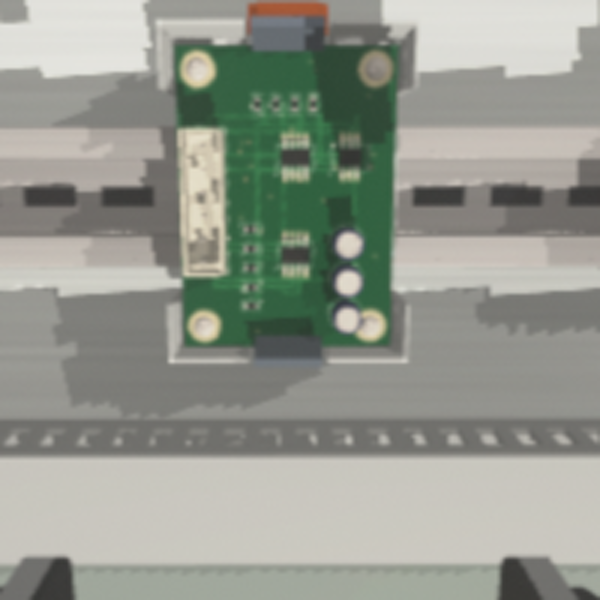

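View pics/s21b.png

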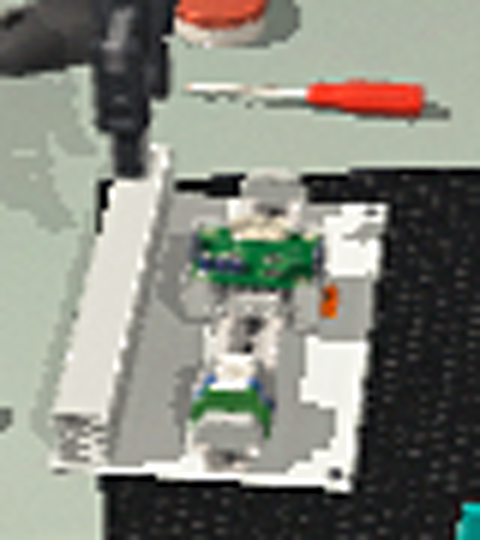

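Run:
```python
from h import *
c,s=pickle.load(open('w21.pkl','rb')); O,yaw=plate(); X=np.array([np.cos(yaw),np.sin(yaw)]);Y=np.array([-X[1],X[0]])
def f(q,z=45.6):
    w=onz(c,160+(q[0]+.5)/3-.5,50+(q[1]+.5)/3-.5,z)[:2]-O; return np.array([w@X,w@Y])
A,B,D,E=[f(q) for q in [(156,22),(417,24),(167,362),(407,361)]]
for n,v in zip('ABDE',(A,B,D,E)): print(n,v.round(2))
print('w',B[0]-A[0],E[0]-D[0],'l',A[1]-D[1],B[1]-E[1],'ctr',(A+B+D+E)/4)
h=hsvof(c); g=((h[...,0]>45)&(h[...,0]<85)&(h[...,1]>90)).astype(np.uint8)
k,P,r=contour(c,g,(200,55,310,180),42.6); print(r,((np.array(r[0])-O)@X,(np.array(r[0])-O)@Y))
def px(x,y,z): 
    q=proj(c,np.r_[O+X*x+Y*y,z+7.6]); return ((q-[160,50])*3+1).round(0)
cx=(A+B+D+E)[0]/4
print('tipF',px(cx,31.8,36),'tipC',px(cx,-31.8,36),'bF',px(cx+25,34,35),'bC',px(cx+25,-34,35),'foot edge',px(cx,46,8.6),px(cx,46,13))
im=cv2.imread('pics/w21.png')
cv2.imwrite('pics/w21c.png',np.vstack([cv2.resize(im[46:76,210:290],None,fx=8,fy=8,interpolation=cv2.INTER_CUBIC),cv2.resize(im[150:180,210:290],None,fx=8,fy=8,interpolation=cv2.INTER_CUBIC)]))
```

```text
A [-48.21  38.38]
B [ 8.56 37.89]
D [-48.72 -37.02]
E [  9.03 -36.9 ]
w 56.774005901611375 57.748930723601404 l 75.40001330611312 74.78097891582087 ctr [-19.83495624   0.58705981]
((464.5063171386719, -109.87267303466797), (48.883792877197266, 66.7541275024414), 80.07197570800781) (np.float64(-19.631294399887697), np.float64(0.0812845182157822))
tipF [287.  55.] tipC [287. 339.] bF [399.  45.] bC [390. 347.] foot edge [286.   7.] [286.   4.]
```

View pics/w21c.png

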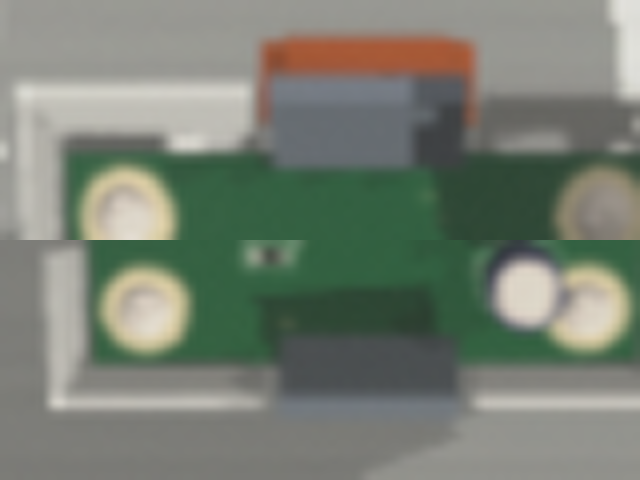

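Request:
move_arm([
  {"x":0,"y":-1.3,"z":0.4,"ax":0,"ay":0,"az":0,"grip":70},
  {"x":0,"y":-2.6,"z":0.8,"ax":0,"ay":0,"az":0,"grip":70},
  {"x":0,"y":-3.7,"z":0.8,"ax":0,"ay":0,"az":0,"grip":70},
  {"x":0,"y":-3.7,"z":0.8,"ax":0,"ay":0,"az":0,"grip":70},
  {"x":0,"y":-3.7,"z":0.8,"ax":0,"ay":0,"az":0,"grip":70},
  {"x":0,"y":-3.7,"z":0.8,"ax":0,"ay":0,"az":0,"grip":70},
  {"x":0,"y":-3.7,"z":0.8,"ax":0,"ay":0,"az":0,"grip":70},
])

```text
time_s: 17.02
eef_pos: [508.1, -229.0, 91.4]
tool_rot: [0.001, 0.085, 0.996, 0.001]
contact_force: [0.2, 0.7, -0.7]
opening: 70.1
```

Run:
```python
from h import *
corner_now(); 
c=snap('wrist','w22.png'); pickle.dump((c,st()),open('w22.pkl','wb'))
O,yaw=plate(); X=np.array([np.cos(yaw),np.sin(yaw)]);Y=np.array([-X[1],X[0]])
q0=proj(c,np.r_[O+X*-20,45]); print(q0); u=int(q0[0]);v=int(q0[1]); u0=max(0,min(u-80,352));v0=max(0,v-70); print(u0,v0)
im=cv2.imread('pics/w22.png'); cv2.imwrite('pics/w22b.png',cv2.resize(im[v0:v0+140,u0:u0+160],None,fx=4,fy=4,interpolation=cv2.INTER_CUBIC))
for n,p in dict(bF1=(25,34,35),bF0=(-25,34,35),bC1=(25,-34,35),bC0=(-25,-34,35),rF1=(28.5,38,38),rF0=(-28.5,38,38),rC1=(28.5,-38,38),rC0=(-28.5,-38,38)).items():
    f=lambda dz:((proj(c,np.r_[O+X*(p[0]-19.7)+Y*(p[1]+.1),p[2]+7.6+dz])-[u0,v0])*4+1.5).round(0)
    print(n,f(0),f(3))
```

```text
t 17.0167 corner plate xy -129.44 -80.22 z 91.24 lean -0.1 yaw 80.24 roll 0.14 F plate [ 0.8 -0.  -0.7] open 70.1 dq 0.013
[432.45334716 116.26533324]
352 46
bF1 [523.  44.] [539.  41.]
bF0 [185.  44.] [195.  40.]
bC1 [435. 496.] [447. 500.]
bC0 [130. 496.] [137. 500.]
rF1 [569.  11.] [585.   7.]
rF0 [174.  10.] [184.   7.]
rC1 [464. 524.] [477. 528.]
rC0 [113. 524.] [120. 528.]
```

View pics/w22b.png

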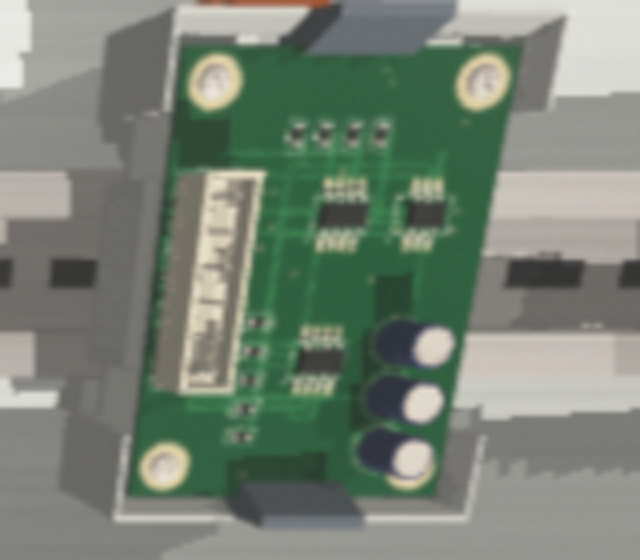

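Run:
```python
from h import *
print(st()['time_s']); print(robot.hand_in())
```

```text
17.0667
the job is handed in; nothing more can be done
None
```

The relay board is snapped into the carrier, and the unit is fitted on the rail at plate x ≈ -20 mm. I handed in at 17.1 s with the gripper open and clear.

**What I did:**
- **Board:** pressed home on the mat with 27 N.
- **Hooking:** at 25° lean the claw met the far lip about 1 mm from where I expected, so I corrected the in-hand offset from the contact forces.
- **Swing-down:** brought the near side down to flat, pressing with about 26 N.

**Last checks:**
- **Fit:** the wrist view from the side put all four board corners within about 0.5 pixel of a fully fitted, flat carrier. A near side 3 mm high would have shown a shift of about 4 pixels.
- **Spring tabs:** both noses overlap the board's edges.
- **Sprung foot:** its outer edge is within about 1 mm of the closed position.

**Not fully confirmed:**
- **Snap under the near lip:** I inferred this from the flat fit and the closed foot; I did not see it directly.
- **Carrier position across the rail:** the rim corners put it at +0.6 mm, while the board outline put it at +0.1 mm. I take this as camera error.
- **Bystanders:** I took no final picture of the screwdriver, cutters and tin. The gripper never went down near any of them.

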